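Shut and pin the hat steamer's control box

ROBOT

A 6-joint arm with a two-finger parallel gripper is mounted at the origin on the work surface. World frame = base frame: x ahead of the robot, y to its left, z up, the work surface at z = 0. Lengths are in mm, angles in rad, forces in N, time in s.
With the tool pointing down it reaches from about 275 to 750 mm from the base axis. Payload 10.2 kg.
Tool frame: the origin (TCP) lies midway between the tips of the shut fingers; the grasp point (between the pads) lies 19 mm behind it; z points along the fingers, y is the direction in which the jaws open and shut (so a half turn about z gives the same grasp; the last joint's range is limited). The gripper opens to 85 mm and grips with 20 to 120 N. Pads are 22 mm wide; open, the fingers measure 114 mm over their backs; the gripper's body (76 mm by 85 mm) begins 54 mm behind the grasp point. The pads swing forward as they close: fully open they stand 13 mm farther back than shut.
Start: joints at [-1.492, 0.313, 1.498, -0, 1.331, -0.223], TCP at [156.038, -501.282, 200.994] pointing down, gripper open.
Joint ranges: [-2.94, 2.94], [-0.97, 2.17], [0.19, 2.56], [-1.23, 4.37], [0.02, 3.11], [-2.88, 2.88]. Speed limits (rad/s): [2.39, 2.39, 3.01, 3.14, 3.14, 3.14].

INTERFACE

Orientations are given as a unit quaternion [w, x, y, z].
In Python, from rig import ctrl gives the robot as it stands.
- The arm moves only by the tool carry_out, never from a script. Its argument "plan" is a list of rows, each a list of 3 entries, a list of its own where there are three numbers: the finger opening in mm, from 0 to 85.4, then the shift along the tool's x, y, z in mm, then the turn, a rotation vector about the tool's x, y, z in units of 6 degrees (1.0 is 6 degrees). In form: [[grip, [x, y, z], [ax, ay, az]], ...]. A call has 1 to 20 rows; each row shifts and turns the commanded pose from where the row before left it, along the tool's axes as they then stand; what a row does not reach is not made up. A row lasts 1/12 s, in which the tool goes at most 41.7 mm and 7.16 degrees, less where a joint would pass 70% of its speed; a pose out of reach is approached as far as the arm can. A call with a gripper value outside its range is refused whole. The fingers move at their own pace and stop on an object; "grip_force" is the grip in N (left out, the last holds). Time passes only in rows, so rows that do not move let the fingers close. It gives the time, the measured TCP pose, the force and the opening at its end, in the units of the state.
- ctrl.sense(): the state, without advancing time (a new reading comes with each control period).
- ctrl.capture(name): name is "side" or "top" or "wrist"; returns a dict with "color" (420x560x3 uint8, blue, green, red), "range_z" (420x560 float32, mm along the optical axis (not along the pixel's ray), 0 where there is no reading), "fx", "fy", "cx", "cy" (pixels), "cam_to_world" (4x4, takes a point from camera to world coordinates); the wrist camera has in their place "tool_from_camera" (4x4, takes a point from camera to tool coordinates, whose origin is the TCP and whose axes are the flange's). Camera axes: x right, y up, looking along -z (the intrinsics and any distortion apply to the point x, -y, -z); pixel columns grow to the right and rows downward; lengths in mm; the calibration is good to about 2 mm. A picture is of the moment at which its call begins: read the wrist's pose just before it.
- ctrl.finish_job(): hands the job in, once; it reports no verdict.
The state is a dict: "time_s": time; "joints": joint angles; "dq": joint speeds; "tau": joint torques, N m; "eef_pos": TCP position; "ee_rot": TCP orientation; "force": force on the tool from outside, world axes, zero at the start; "wrist_torque": the same for the moment, N m; "grip_width": opening from 0.0 (shut) to 1.0 (fully open).
Only numpy, scipy, OpenCV 4.12 (cv2) and the standard library are available. Lean on these libraries where they do the work, as an engineer would, in place of code of your own. Each camera call takes 0.05 s, during which the arm holds its last target.

TASK

Close up the steamer's control box: push its door shut until the spring latch snaps in and holds it, swing the hasp flat over its staple, and put the locking pin from its keeper down through the staple until its shoulder rests on the staple. Press the door home steadily, without slamming or forcing it, and leave the hat block, brush and iron where they are.

Things in the scene. Friction and masses are not known exactly. Their poses are not given: they have to be found in the camera images.
- box: Grey painted steel control box bolted to the bench, 260 mm wide, 250 mm high, 150 mm deep. Origin: on the bench under the middle of its front face. Its +x points into the box (the front looks along -x), +y along the front towards the door's hinge, z up. The jamb on the latch side spans y -88 to -130 mm
- door (a joint): Hinge of the box's front door, rad: 0 shut, grows as it opens; hard stop at -0.012. From about 0.165 down the bolt rides up on the strike: 8 to 16 N of push near the free edge, most at 0.08 (not yet home), then a few N; the last 4 mm squeeze a rubber seal (to about 15 N), and only at about 0 does the bolt snap in. Unlatched, the seal springs the door back out a little. Free swing: 1 N
- latch (a joint): Sprung bolt on the inside of the door's free edge, 110 mm above the bench, m: 0 fully out, grows to 0.012 as it is pushed into the door. Bevelled on its leading side; sticks out 9 mm past the door's edge and snaps out behind the jamb's strike when the door is pushed home, to about 0 or just beyond
- door_edge (a point): Middle of the door's free upright edge, on its outer face (5 mm proud of the box's front when shut), 129 mm above the bench. Door panel: 200 mm wide, 19 mm thick, from 25 to 233 mm above the bench. Its upright hinge axis lies in the plane of its outer face, at box x -5, y +114 mm.
- hasp (a joint): Hinge of the flat steel hasp strap on the door's outer face, rad: 0 flat over the jamb and staple (against a stop), 1.57 standing straight out from the door, up to 2.8 folded back towards the door's hinge. Stiff enough to stay where it is left (0.04 N m)
- hasp_pivot (a point): Hasp's upright hinge axis, 132 mm from the door's hinge axis towards the free edge, 3 mm out from the door's face, 205 mm above the bench. Strap: 112 mm long from this axis, 30 mm high, 3 mm thick
- hasp_slot (a point): Centre of the slot in the strap (30 x 10 mm), 90 mm from the hasp's hinge axis
- staple (a point): Steel staple on the latch-side jamb: a level U of 6 mm round bar standing 42 mm out of the box's front. This point: centre of its opening in front of the closed strap, 205 mm above the bench, at box x -23, y -108 mm. The opening is 14 mm wide along box y; along x it runs from -9.5 (the closed strap's face) to -36 mm. The pin's shoulder clears the strap with the pin at box x -21 to -31
- keeper (a point): Keeper that the pin is parked in: the same kind of level U, on the box's side wall (the -y side), 205 mm above the bench, at box x 40, y -148 mm. The opening is 14 mm wide along the box's x
- pin_grip (a point): Locking pin, steel shank with a black plastic grip, 60 g, hanging upright in the keeper by its shoulder. This point: centre of its round grip, 22 mm in diameter and 70 mm long; the grip's underside is the shoulder. z runs up along the pin
- pin_shoulder (a point): Middle of the pin's shoulder, 35 mm below the grip's centre. Below it the shank, 9 mm in diameter and 80 mm long with a tapered foot; seated, the shoulder lies 208 mm above the bench, on the staple's two legs
- hatblock: Bystander: domed wooden hat block on a square foot, 160 mm across, 150 mm high. Origin: middle of its underside
- brush: Bystander: wooden hat brush lying bristles down, 215 mm long, 50 mm wide, 42 mm high. Origin: on the bench under its bristle block
- iron: Bystander: small steel hand iron, 110 x 65 mm, 81 mm high with its handle. Origin: middle of its underside
There are look-alikes about, which are no part of the job. What is shaped like the part that bears pin_grip but orange is not meant.

How it is judged:
By the outcome, as a careful person would: the job done as asked, in the order asked, and still so for the second after the job is handed in, with the robot touching nothing.
It also fails if it takes over 70 s, if anything falls off the work surface, if the arm or the gripper's body presses on something with over 40 N, if the wrist force passes 120 N, or if a joint passes its speed limit or range.

## Working session

There is one attempt and no reset: what is moved stays moved. The work goes in short steps, Python scripts to look and compute and a tool call to move; the robot and the scene stay as the last step left them, time stands still between calls to the robot, and variables do not carry over. Pictures are saved under pics/ and viewed, and the job is handed in when it is done.

Besides the shell and the picture viewer there is one more tool, called after "Request:" as name(argument=value, ...), one argument or row to a line, values as JSON. carry_out: Moves the arm, as the interface text tells. Its arguments: {"type":"object","properties":{"plan":{"type":"array"},"grip_force":{"type":"number"}},"required":["plan"]}

```bash
ls; mkdir -p pics; cat > h.py <<'E'
import numpy as np, cv2
from rig import ctrl
def cap(n,save=None):
    d=ctrl.capture(n)
    if save: cv2.imwrite('pics/'+save,d['color'])
    return d
def pts(d):
    z=d['range_z'];v,u=np.mgrid[0:z.shape[0],0:z.shape[1]]
    P=np.stack([(u-d['cx'])/d['fx']*z,-(v-d['cy'])/d['fy']*z,-z,np.ones_like(z)],-1)
    return (P@np.array(d['cam_to_world']).T)[...,:3]
E
python3 - <<'E'
from h import *
print(ctrl.sense())
for n in ('side','top','wrist'):
    d=cap(n,n+'0.png'); print(n,{k:v for k,v in d.items() if k not in('color','range_z')})
    np.savez(n+'0.npz',**d)
E
```

```text
pics
{'time_s': 0.0, 'joints': array([-1.49238678e+00,  3.13432657e-01,  1.49848051e+00, -2.47332931e-05,
        1.33100662e+00, -2.23376867e-01]), 'dq': array([-5.70108536e-04,  6.36153958e-05,  1.16910274e-03,  1.97565437e-03,
        1.56497307e-03,  4.14210039e-04]), 'tau': array([-1.96934539e-03, -4.12266934e+01, -2.59743458e+01, -2.87947541e-04,
        4.11615532e-03, -1.56655489e-08]), 'eef_pos': array([ 156.01169397, -500.95244416,  200.4276358 ]), 'ee_rot': array([-6.62694350e-04,  9.88636544e-01,  1.50324128e-01,  3.60763315e-05]), 'force': array([-0.03715272, -0.24511509,  0.10526113]), 'wrist_torque': array([-0.02832978, -0.00961978, -0.00682458]), 'grip_width': 0.9938544949511762}
side {'fx': 415.561114967862, 'fy': 415.561114967862, 'cx': 279.8169100395767, 'cy': 208.99758466035112, 'cam_to_world': array([[-8.85670151e-01, -2.69320041e-01,  3.78226254e-01,
         9.41690281e+02],
       [ 4.63949813e-01, -5.45617384e-01,  6.97891282e-01,
         8.39725558e+02],
       [ 1.84107111e-02,  7.93579477e-01,  6.08188013e-01,
         8.25472902e+02],
       [ 0.00000000
[... 300 characters left out ...]
-2.88270757e-02,  3.16619250e-03,
         7.67807372e+01],
       [-1.73871482e-03,  1.68552355e-01,  9.85691169e-01,
         1.44375825e+03],
       [ 0.00000000e+00,  0.00000000e+00,  0.00000000e+00,
         1.00000000e+00]])}
wrist {'fx': 328.3404553771042, 'fy': 328.3404553771042, 'cx': 275.2733870934455, 'cy': 207.1591912089811, 'tool_from_camera': array([[-1.86729296e-04,  9.47241798e-01,  3.20519798e-01,
         8.26157926e+01],
       [ 9.99999982e-01,  1.80831129e-04,  4.81670355e-05,
         1.81698518e-01],
       [-1.23341277e-05,  3.20519801e-01, -9.47241815e-01,
        -1.72548045e+02],
       [ 0.00000000e+00,  0.00000000e+00,  0.00000000e+00,
         1.00000000e+00]])}
```

View pics/side0.png

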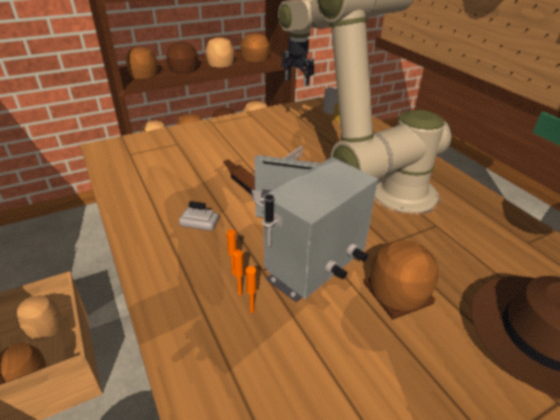

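View pics/top0.png

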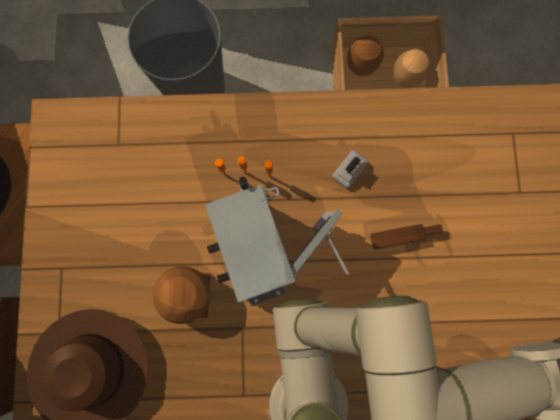

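View pics/wrist0.png

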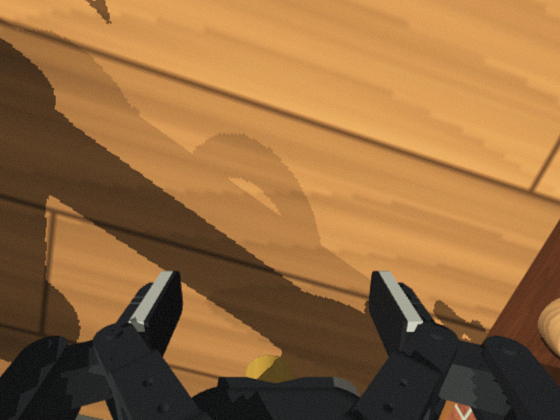

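Side: box at (320,230), door open at (285,180), black pin in keeper at (268,210), orange decoys at (232,240), (238,262), (251,285). Top: box (250,245), black pin (243,183), staple (272,191), orange ones (220,165), (242,161), (269,166). The black one hangs in the keeper on the box's -y side, so it is the pin meant.

```bash
python3 - <<'E'
from h import *
d=dict(np.load('top0.npz'));P=pts(d)
m=(abs(P[...,2]-250)<6)
m[:, :190]=0;m[:,310:]=0;m[:170]=0;m[310:]=0
Q=P[m][:,:2];print(len(Q),P[m][:,2].mean())
r=cv2.minAreaRect(Q.astype(np.float32));print(r);print(cv2.boxPoints(r))
im=d['color']
cv2.imwrite('pics/c1.png',cv2.resize(im[150:310,190:370],None,fx=4,fy=3.75,interpolation=cv2.INTER_CUBIC)[:600])
s=dict(np.load('side0.npz'))
cv2.imwrite('pics/c2.png',cv2.resize(s['color'][140:310,210:390],None,fx=4,fy=3.5,interpolation=cv2.INTER_CUBIC))
# door top z=233, others
for zlo,zhi in((226,238),(205,225),(190,212)):
    m=(P[...,2]>zlo)&(P[...,2]<zhi); m[:,:240]=0;m[:,360:]=0;m[:170]=0;m[300:]=0
    v,u=np.nonzero(m);print(zlo,len(u)); 
    print([(a,b,*P[b,a].round().astype(int)) for a,b in list(zip(u,v))[::max(1,len(u)//25)]])
E
```

```text
6171 249.49185114238713
((425.1983642578125, 134.2349853515625), (344.1439514160156, 161.66543579101562), 21.014249801635742)
[[235.58405   147.98659  ]
 [293.5573     -2.9266853]
 [614.8127    120.48338  ]
 [556.8394    271.39667  ]]
226 679
[(np.int64(247), np.int64(185), np.int64(598), np.int64(147), np.int64(235)), (np.int64(338), np.int64(210), np.int64(526), np.int64(-85), np.int64(234)), (np.int64(335), np.int64(214), np.int64(517), np.int64(-78), np.int64(229)), (np.int64(328), np.int64(217), np.int64(509), np.int64(-59), np.int64(229)), (np.int64(333), np.int64(219), np.int64(504), np.int64(-72), np.int64(231)), (np.int64(326), np.int64(222), np.int64(497), np.int64(-53), np.int64(229)), (np.int64(329), np.int64(224), np.int64(491), np.int64(-60), np.int64(234)), (np.int64(322), np.int64(227), np.int64(483), np.int64(-42), np.int64(233)), (np.int64(325), np.int64(229), np.int64(478), np.int64(-50), np.int64(232)), (np.int64(318), np.int64(232), np.int64(471), np.int64(-32), np.int64(229)), (np.int64(322), np.int64(234), np.int64(465), np.int64(-41), np.int64(235)), (np.int64
[... 4591 characters left out ...]
t64(208)), (np.int64(332), np.int64(248), np.int64(432), np.int64(-70), np.int64(193)), (np.int64(335), np.int64(253), np.int64(419), np.int64(-77), np.int64(196)), (np.int64(338), np.int64(258), np.int64(405), np.int64(-82), np.int64(208)), (np.int64(340), np.int64(263), np.int64(393), np.int64(-88), np.int64(196)), (np.int64(343), np.int64(267), np.int64(382), np.int64(-95), np.int64(202)), (np.int64(345), np.int64(272), np.int64(369), np.int64(-99), np.int64(201)), (np.int64(293), np.int64(275), np.int64(365), np.int64(35), np.int64(210)), (np.int64(281), np.int64(286), np.int64(338), np.int64(67), np.int64(200)), (np.int64(297), np.int64(299), np.int64(304), np.int64(27), np.int64(190))]
```

View pics/c1.png

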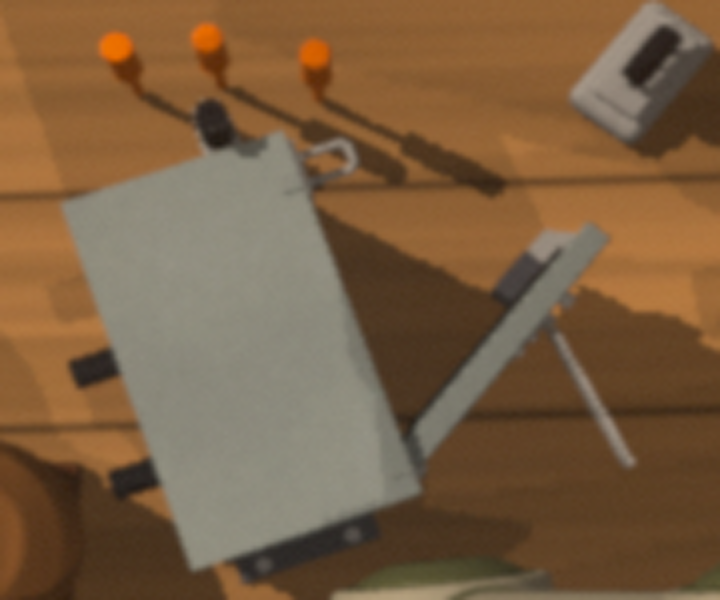

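View pics/c2.png

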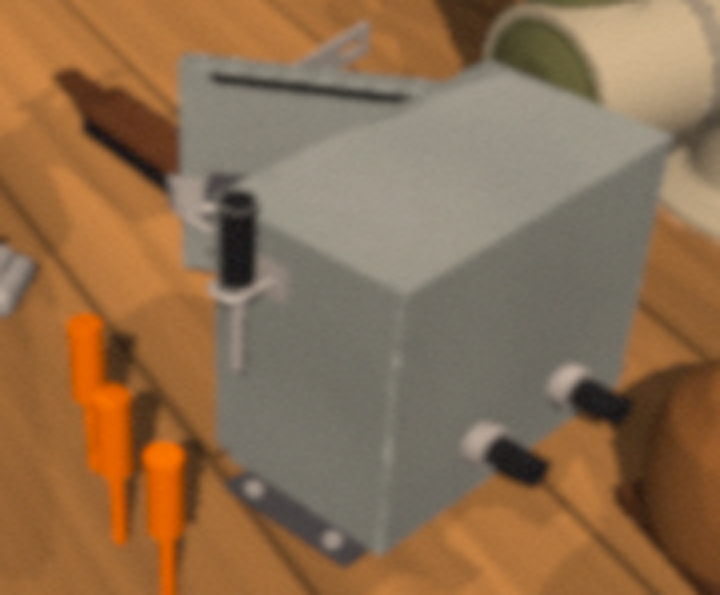

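```bash
cat >> h.py <<'E'
E
python3 - <<'E'
from h import *
d=dict(np.load('top0.npz'));P=pts(d)
m=(abs(P[...,2]-250)<8)
m[:, :190]=0;m[:,310:]=0;m[:170]=0;m[308:]=0
m=cv2.morphologyEx(m.astype(np.uint8),cv2.MORPH_OPEN,np.ones((9,9)))
n,l,st,_=cv2.connectedComponentsWithStats(m);print(st)
k=1+st[1:,4].argmax();m=l==k
v,u=np.nonzero(m)
# cast pixel onto z=250
T=d['cam_to_world']
def cast(u,v,z):
    r=np.stack([(u-d['cx'])/d['fx'],-(v-d['cy'])/d['fy'],-np.ones(len(u))],-1)@T[:3,:3].T
    return T[:3,3]+r*((z-T[2,3])/r[:,2])[:,None]
for nm,Q in(('range',P[m][:,:2]),('cast',cast(u*1.,v*1.,250)[:,:2])):
    r=cv2.minAreaRect(Q.astype(np.float32));print(nm,r);print(cv2.boxPoints(r)); print('centroid',Q.mean(0))
vis=d['color'].copy();vis[m]=vis[m]//2+(0,0,127)
vis=vis.astype(np.uint8)
cv2.imwrite('pics/m1.png',cv2.resize(vis[150:310,190:370],None,fx=4,fy=3.75))
E
```

```text
[[     0      0    560    420 229253]
 [   208    187     83    113   5947]]
range ((449.9676818847656, 143.83717346191406), (260.51226806640625, 150.02581787109375), 18.09001350402832)
[[302.8578   174.69626 ]
 [349.44244   32.086235]
 [597.0776   112.97809 ]
 [550.4929   255.5881  ]]
centroid [448.30718453 144.12802704]
cast ((449.59326171875, 143.6334228515625), (259.7239990234375, 149.84188842773438), 18.022153854370117)
[[302.9233   174.7012  ]
 [349.28207   32.211014]
 [596.2632   112.56564 ]
 [549.9044   255.05583 ]]
centroid [448.25015322 144.09385327]
```

View pics/m1.png

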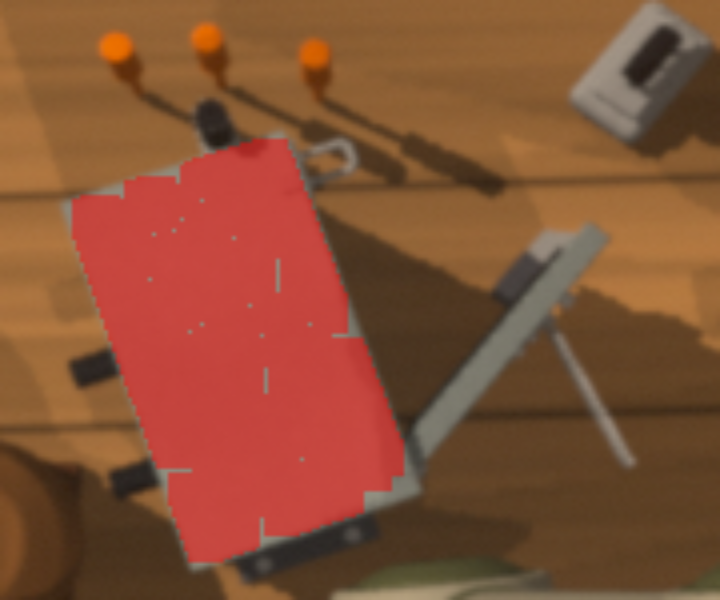

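```bash
python3 - <<'E'
from h import *
d=dict(np.load('top0.npz'));P=pts(d)
T=d['cam_to_world']
def cast(u,v,z):
    r=np.stack([(u-d['cx'])/d['fx'],-(v-d['cy'])/d['fy'],-np.ones(len(u))],-1)@T[:3,:3].T
    return (T[:3,3]+r*((z-T[2,3])/r[:,2])[:,None])[:,:2]
m=(abs(P[...,2]-250)<14)
m[:, :190]=0;m[:,310:]=0;m[:170]=0;m[308:]=0
m=cv2.morphologyEx(m.astype(np.uint8),cv2.MORPH_CLOSE,np.ones((5,5)))
v,u=np.nonzero(m);X=cast(u*1.,v*1.,250)
c=np.array([448.,144.])
best=None
from scipy.optimize import minimize
# boundary points -> assign to box sides, iterate line fit with median
cs,_=cv2.findContours(m,cv2.RETR_EXTERNAL,cv2.CHAIN_APPROX_NONE);k=max(cs,key=cv2.contourArea)[:,0].astype(float)
B=cast(k[:,0],k[:,1],250)
t=np.radians(109.);H=(75,130)
for it in range(30):
    R=np.array([[np.cos(t),-np.sin(t)],[np.sin(t),np.cos(t)]])
    q=(B-c)@R
    D=np.stack([q[:,0]+75,75-q[:,0],q[:,1]+130,130-q[:,1]],1);a=abs(D).argmin(1);e=D[np.arange(len(q)),a]
    ok=abs(e)<(15 if it<8 else 6)
    off=[np.median(e[ok&(a==i)]) for i in range(4)]
    c=c+R@np.array([(off[0]-off[1])/2,(off[2]-off[3])/2])
    s=[np.polyfit(q[ok&(a==i),1],q[ok&(a==i),0],1)[0] for i in(0,1)]+[-np.polyfit(q[ok&(a==i),0],q[ok&(a==i),1],1)[0] for i in(2,3)]
    t-=0.5*np.average(s,weights=[2,2,1,1])
print(np.degrees(t),c,np.round(off,2),np.round(s,4))
R=np.array([[np.cos(t),-np.sin(t)],[np.sin(t),np.cos(t)]])
o=c-R[:,0]*75
print('origin',o)
for nm,p in dict(keeper=(40,-148),staple=(-23,-108),hinge=(-5,114),edgeclosed=(-5,-86)).items(): print(nm,o+R@p)
# pin top: black
im=d['color'];g=im.max(2)<60
g[:,:225]=0;g[:,262:]=0;g[:172]=0;g[196:]=0
v,u=np.nonzero(g);print('pinpx',u.mean(),v.mean(),u.min(),u.max(),v.min(),v.max())
z=P[g][:,2];print(np.percentile(z,[50,80,95]));tp=P[g][z>272];print(tp.mean(0),len(tp))
# door edge top points
dm=(abs(P[...,2]-233)<7);dm[:,:290]=0;dm[:,345:]=0;dm[:205]=0;dm[285:]=0
print(cv2.minAreaRect(P[dm][:,:2].astype(np.float32)),cv2.boxPoints(cv2.minAreaRect(P[dm][:,:2].astype(np.float32))))
q=(P[dm][:,:2]-o)@R
l=cv2.fitLine(q.astype(np.float32),cv2.DIST_HUBER,0,.01,.01).ravel();print('door in box',l, q[q[:,0].argmin()])
# hasp
hm=(abs(P[...,2]-219)<4);hm[:,:322]=0;hm[:,352:]=0;hm[:232]=0;hm[280:]=0
q=(P[hm][:,:2]-o)@R
l=cv2.fitLine(q.astype(np.float32),cv2.DIST_HUBER,0,.01,.01).ravel();print('hasp in box',l,len(q),q[q[:,0].argmin()],q[q[:,0].argmax()])
E
```

```text
108.14167074021549 [449.63811604 143.64234507] [1.23 1.23 1.17 1.17] [ 0.0017  0.0013 -0.0069  0.0011]
origin [472.99068975  72.37063047]
keeper [601.1788339  156.46462372]
staple [582.78341471  84.14167748]
hinge [366.21452182  32.12327079]
edgeclosed [556.2724274   94.39680069]
pinpx 243.29166666666666 183.0 239 248 177 188
[275.17753049 278.52458282 279.87702637]
[593.98604955 154.32505124 304.36702317] 43
((449.9771728515625, -23.580291748046875), (22.881526947021484, 200.04638671875), 49.81117630004883) [[366.18445   32.225697]
 [519.0043   -96.86598 ]
 [533.7699   -79.38628 ]
 [380.95007   49.7054  ]]
door in box [  0.85162145   0.52415735 -84.05361     52.70196   ] [-174.37286894    8.61326167]
hasp in box [   0.14190824   -0.98987985 -125.40941     100.85515   ] 69 [-134.68520537  157.17812767] [-102.09344835   55.96793127]
```

```bash
cat >> h.py <<'E'
from scipy.spatial.transform import Rotation as Rn
TB=np.radians(108.14)
RB=np.array([[np.cos(TB),-np.sin(TB),0],[np.sin(TB),np.cos(TB),0],[0,0,1]]);OB=np.array([472.99,72.37,0])
def w(p): return OB+RB@np.array(p,float)
def b(p): return RB.T@(np.array(p)-OB)
# A: tool x=box -x, y=box +y (pushing). K: tool x=box -y, y=box -x
RA=RB@np.array([[-1,0,0],[0,1,0],[0,0,-1.]]).T
RK=RB@np.array([[0,-1,0],[-1,0,0],[0,0,-1.]]).T
def cur():
    s=ctrl.sense();q=s['ee_rot'];return s,np.array(s['eef_pos']),Rn.from_quat([q[1],q[2],q[3],q[0]])
def go(p,R=RA,n=1):
    "p box frame; shift in current tool axes, rotvec units of 6deg"
    s,x,r=cur()
    print('t',round(s['time_s'],2),'box',b(x).round(1),'f_box',(RB.T@s['force']).round(1),'grip',round(s['grip_width'],3))
    d=r.inv().apply(w(p)-x);rv=(r.inv()*Rn.from_matrix(R)).as_rotvec(degrees=True)/6
    print(' shift',d.round(1),'turn',rv.round(2))
def stat():
    s,x,r=cur();print('t',round(s['time_s'],2),'box',b(x).round(1),'f_box',(RB.T@s['force']).round(1),'tq',s['wrist_torque'].round(2),'grip',round(s['grip_width'],3),'tool axes in box',(RB.T@r.as_matrix()).round(2).tolist())
def door(th,r,off):
    u=np.array([-np.sin(th),-np.cos(th)]);n=np.array([-np.cos(th),np.sin(th)])
    return np.array([-5,114])+r*u+off*n
E
python3 - <<'E'
from h import *
stat()
for off in(18,35,60):print(off,door(1.02,178,off))
p=door(1.02,178,40);go([*p,195],RA)
E
```

```text
t 0.15 box [-446.3  479.8  200.6] f_box [-0.1 -0.1 -0.5] tq [0.03 0.01 0.02] grip 0.998 tool axes in box [[-0.01, -1.0, 0.0], [-1.0, 0.01, -0.0], [0.0, -0.0, -1.0]]
18 [-166.09581503   36.17880507]
35 [-174.9930362    50.66464145]
60 [-188.07718498   71.96734199]
t 0.15 box [-446.3  479.8  200.6] f_box [-0.1 -0.1 -0.5] grip 0.998
 shift [ 420.8 -274.9    5.9] turn [-1.000e-02  0.000e+00  1.486e+01]
```

Request:
carry_out(
  plan=[
    [0,[15,-10,0],[0,0,0]],
    [0,[30,-20,0],[0,0,0]],
    [0,[30,-20,0],[0,0,0]],
    [0,[30,-20,0],[0,0,0]],
    [0,[30,-20,0],[0,0,0]],
    [0,[30,-20,0],[0,0,0]],
    [0,[30,-20,0],[0,0,0]],
    [0,[30,-20,0],[0,0,0]],
    [0,[30,-20,0],[0,0,0]],
    [0,[30,-20,0],[0,0,0]],
    [0,[15,-10,0],[0,0,0]],
  ],
  grip_force=60,
)

```text
time_s: 1.07
eef_pos: [384.5, -218.3, 201.0]
ee_rot: [-0.0, 0.988, 0.151, 0.0]
force: [-0.2, -0.5, -0.2]
grip_width: 0.004
```

Request:
carry_out(
  plan=[
    [0,[0,0,0],[0,0,1]],
    [0,[0,0,0],[0,0,1]],
    [0,[0,0,0],[0,0,1]],
    [0,[0,0,0],[0,0,1]],
    [0,[0,0,0],[0,0,1]],
    [0,[0,0,0],[0,0,1]],
    [0,[0,0,0],[0,0,1]],
    [0,[0,0,0],[0,0,1]],
    [0,[0,0,0],[0,0,1]],
    [0,[0,0,0],[0,0,1]],
    [0,[0,0,0],[0,0,1]],
    [0,[0,0,0],[0,0,1]],
    [0,[0,0,0],[0,0,1]],
    [0,[0,0,0],[0,0,1]],
    [0,[0,0,0],[0,0,0.9]],
    [0,[0,0,0],[0,0,0]],
  ],
)

```text
time_s: 2.4
eef_pos: [382.9, -221.0, 200.8]
ee_rot: [-0.0, 0.808, -0.59, -0.0]
force: [0.9, 0.2, -0.0]
grip_width: 0.002
```

```bash
python3 - <<'E'
from h import *
stat(); p=door(1.02,178,35);go([*p,195],RA)
cap('top','t1.png');cap('wrist','w1.png')
E
```

```text
t 2.4 box [-250.8  176.9  200.8] f_box [-0.1 -0.9 -0. ] tq [-0.03 -0.02  0.02] grip 0.002 tool axes in box [[-1.0, 0.01, 0.0], [0.01, 1.0, 0.0], [-0.0, 0.0, -1.0]]
t 2.4 box [-250.8  176.9  200.8] f_box [-0.1 -0.9 -0. ] grip 0.002
 shift [ -76.8 -125.7    5.8] turn [ 0.    0.   -0.07]
```

View pics/t1.png

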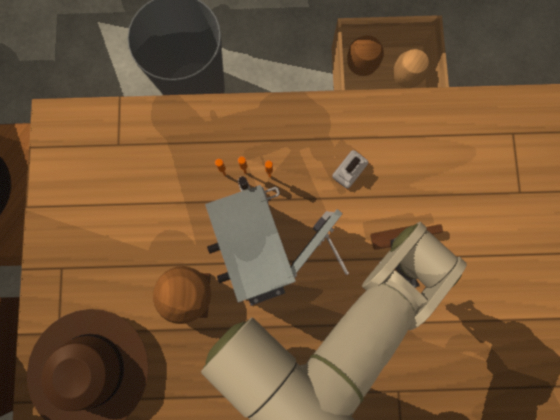

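View pics/w1.png

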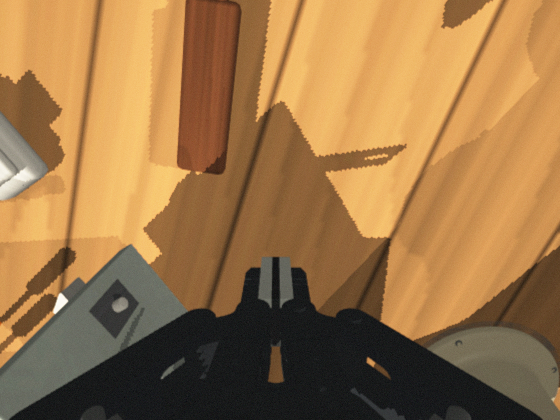

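Request:
carry_out(
  plan=[
    [0,[-10,-15,1],[0,0,0]],
    [0,[-20,-30,2],[0,0,0]],
    [0,[-20,-36,2],[0,0,0]],
    [0,[-17,-30,1],[0,0,0]],
    [0,[-10,-15,0],[0,0,0]],
    [0,[0,0,0],[0,0,0]],
  ],
)

```text
time_s: 3.0
eef_pos: [480.7, -106.6, 194.6]
ee_rot: [-0.0, 0.81, -0.586, -0.0]
force: [0.1, -0.6, 0.0]
grip_width: 0.0
```

```bash
python3 - <<'E'
from h import *
stat()
q=None
for th in [1.02,.9,.8,.7,.6,.5,.4,.3,.2,.165,.08,0]:
    p=door(th,176,11*np.cos(th)+14.5*np.sin(th)); print(th,p.round(1),None if q is None else (-(p-q)[0]).round(1),None if q is None else (p-q)[1].round(1));q=p
go([*door(1.02,176,18),195],RA)
cap('wrist','w2.png')
E
```

```text
t 3.0 box [-172.4   48.4  194.6] f_box [-0.6  0.1  0. ] tq [-0.    0.01  0.01] grip 0.0 tool axes in box [[-1.0, -0.0, 0.0], [-0.0, 1.0, -0.0], [-0.0, -0.0, -1.0]]
1.02 [-164.5   37.3] None None
0.9 [-154.2   18.9] -10.3 -18.5
0.8 [-143.8    4.3] -10.3 -14.5
0.7 [-132.    -9.2] -11.9 -13.5
0.6 [-118.6  -21.5] -13.3 -12.3
0.5 [-104.   -32.5] -14.7 -11.0
0.4 [-88.1 -42. ] -15.9 -9.5
0.3 [-71.1 -49.8] -16.9 -7.8
0.2 [-53.4 -55.8] -17.8 -6.0
0.165 [-47.  -57.4] -6.4 -1.7
0.08 [-31.1 -60.5] -15.8 -3.0
0 [-16. -62.] -15.1 -1.5
t 3.0 box [-172.4   48.4  194.6] f_box [-0.6  0.1  0. ] grip 0.0
 shift [ -8.  -11.2  -0.4] turn [-0.    0.01  0.02]
```

View pics/w2.png

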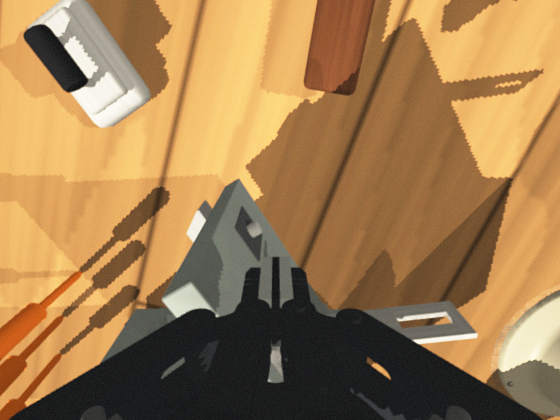

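Request:
carry_out(
  plan=[
    [0,[-4,-6,0],[0,0,0]],
    [0,[-4,-6,0],[0,0,0]],
    [0,[-5,-9,0],[0,0,0]],
    [0,[-5,-9,0],[0,0,0]],
    [0,[-5,-7,0],[0,0,0]],
    [0,[-5,-7,0],[0,0,0]],
    [0,[-6,-7,0],[0,0,0]],
    [0,[-6,-7,0],[0,0,0]],
    [0,[-7,-6,0],[0,0,0]],
    [0,[-7,-6,0],[0,0,0]],
    [0,[-7,-5,0],[0,0,0]],
    [0,[-7,-5,0],[0,0,0]],
    [0,[-8,-5,0],[0,0,0]],
    [0,[-8,-5,0],[0,0,0]],
    [0,[-8,-4,0],[0,0,0]],
    [0,[-8,-4,0],[0,0,0]],
    [0,[0,0,0],[0,0,0]],
  ],
)

```text
time_s: 4.47
eef_pos: [542.0, 17.9, 195.0]
ee_rot: [-0.0, 0.809, -0.588, -0.0]
force: [0.6, 0.1, -0.3]
grip_width: 0.002
```

```bash
python3 - <<'E'
from h import *
stat()
cap('wrist','w3.png');cap('top','t3.png')
go([-53,-56,195])
E
```

```text
t 4.47 box [-73.3 -48.6 195. ] f_box [-0.1 -0.6 -0.3] tq [-0.    0.01  0.01] grip 0.002 tool axes in box [[-1.0, 0.0, 0.0], [0.0, 1.0, -0.0], [-0.0, -0.0, -1.0]]
t 4.57 box [-74.6 -48.1 195. ] f_box [-1.3 -0.3 -0.3] grip -0.001
 shift [-21.6  -7.8   0.1] turn [-0.   -0.   -0.04]
```

View pics/w3.png

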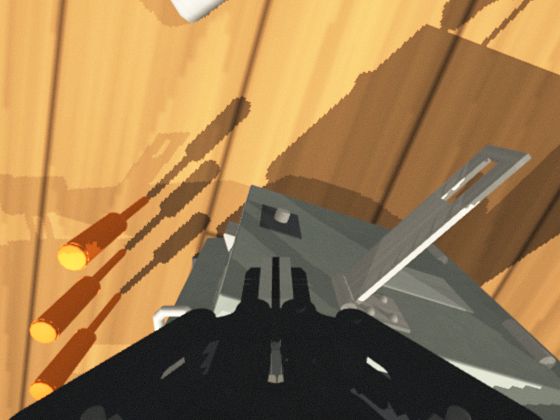

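The wrist view shows the door (250,190)–(560,360) following the fingers, hasp still standing out at (450,220), staple at (170,318). I press on more slowly.

Request:
carry_out(
  plan=[
    [0,[-6,-3,0],[0,0,0]],
    [0,[-6,-2,0],[0,0,0]],
    [0,[-5,-2,0],[0,0,0]],
    [0,[-5,-2,0],[0,0,0]],
    [0,[-4,-1,0],[0,0,0]],
    [0,[-3,-1,0],[0,0,0]],
    [0,[-3,-1,0],[0,0,0]],
    [0,[-3,-0.5,0],[0,0,0]],
    [0,[-3,-0.5,0],[0,0,0]],
  ],
)

```text
time_s: 5.32
eef_pos: [542.6, 54.9, 195.0]
ee_rot: [0.001, 0.808, -0.589, 0.001]
force: [-1.3, -9.5, -0.3]
grip_width: 0.0
```

```bash
python3 - <<'E'
from h import *
go([-16,-62,195])
E
```

```text
t 5.32 box [-38.2 -60.7 195. ] f_box [-8.6  4.2 -0.3] grip 0.0
 shift [-22.2  -1.2  -0. ] turn [ 0.01 -0.03 -0.05]
```

Request:
carry_out(
  plan=[
    [0,[-2,0,0],[0,0,0]],
    [0,[-2,0,0],[0,0,0]],
    [0,[-2,0,0],[0,0,0]],
    [0,[-2,0,0],[0,0,0]],
    [0,[-2,0,0],[0,0,0]],
    [0,[-2,0,0],[0,0,0]],
    [0,[-2,0,0],[0,0,0]],
  ],
)

```text
time_s: 5.9
eef_pos: [538.8, 68.7, 195.1]
ee_rot: [0.0, 0.808, -0.589, 0.001]
force: [-0.6, 0.3, -0.5]
grip_width: 0.0
```

```bash
python3 - <<'E'
from h import *
go([-16,-62,195])
E
```

```text
t 5.9 box [-24.  -61.4 195.1] f_box [ 0.5  0.5 -0.5] grip 0.0
 shift [-8.  -0.5  0.1] turn [-0.01 -0.02 -0.05]
```

Request:
carry_out(
  plan=[
    [0,[-1,0,0],[0,0,0]],
    [0,[-1,0,0],[0,0,0]],
    [0,[-1,0,0],[0,0,0]],
    [0,[-1,0,0],[0,0,0]],
    [0,[-1,0,0],[0,0,0]],
  ],
)

```text
time_s: 6.32
eef_pos: [537.2, 74.1, 195.1]
ee_rot: [-0.0, 0.808, -0.589, 0.001]
force: [3.5, -4.4, -0.4]
grip_width: -0.001
```

```bash
python3 - <<'E'
from h import *
go([-16,-62,195])
E
```

```text
t 6.32 box [-18.3 -61.6 195.1] f_box [-5.2 -1.9 -0.4] grip -0.001
 shift [-2.3 -0.4  0.1] turn [-0.01 -0.01 -0.04]
```

Request:
carry_out(
  plan=[
    [0,[-1,0,0],[0,0,0]],
    [0,[-1,0,0],[0,0,0]],
    [0,[0,0,0],[0,0,0]],
  ],
)

```text
time_s: 6.57
eef_pos: [536.8, 75.5, 195.2]
ee_rot: [0.0, 0.808, -0.589, 0.001]
force: [5.1, -6.3, -1.4]
grip_width: -0.003
```

```bash
python3 - <<'E'
from h import *
go([-16,-62,195])
E
```

```text
t 6.57 box [-16.9 -61.6 195.2] f_box [-7.6 -2.9 -1.4] grip -0.003
 shift [-0.9 -0.4  0.2] turn [-0.01 -0.02 -0.04]
```

Request:
carry_out(
  plan=[
    [0,[-0.5,0,0],[0,0,0]],
    [0,[-0.5,0,0],[0,0,0]],
    [0,[-0.5,0,0],[0,0,0]],
    [0,[0,0,0],[0,0,0]],
  ],
)

```text
time_s: 6.9
eef_pos: [536.6, 76.4, 195.2]
ee_rot: [0.0, 0.808, -0.589, 0.002]
force: [5.1, -8.1, -0.8]
grip_width: 0.001
```

```bash
python3 - <<'E'
from h import *
go([-16,-62,195])
E
```

```text
t 6.9 box [-16.  -61.6 195.2] f_box [-9.3 -2.3 -0.8] grip 0.001
 shift [ 0.  -0.4  0.2] turn [-0.01 -0.03 -0.05]
```

Request:
carry_out(
  plan=[
    [0,[-0.5,0,0],[0,0,0]],
    [0,[-0.5,0,0],[0,0,0]],
    [0,[-0.5,0,0],[0,0,0]],
    [0,[0,0,0],[0,0,0]],
  ],
)

```text
time_s: 7.23
eef_pos: [536.3, 77.3, 195.2]
ee_rot: [0.001, 0.808, -0.589, 0.002]
force: [5.4, -11.4, -2.2]
grip_width: -0.002
```

```bash
python3 - <<'E'
from h import *
go([-16,-62,195])
E
```

```text
t 7.23 box [-15.  -61.7 195.2] f_box [-12.6  -1.6  -2.2] grip -0.002
 shift [ 1.  -0.3  0.2] turn [-0.01 -0.04 -0.05]
```

Request:
carry_out(
  plan=[
    [0,[-0.5,0,0],[0,0,0]],
    [0,[-0.5,0,0],[0,0,0]],
    [0,[-0.5,0,0],[0,0,0]],
    [0,[0,0,0],[0,0,0]],
  ],
)

```text
time_s: 7.57
eef_pos: [535.8, 78.7, 195.2]
ee_rot: [0.001, 0.808, -0.589, 0.002]
force: [6.0, -10.6, -2.7]
grip_width: -0.004
```

```bash
python3 - <<'E'
from h import *
go([-16,-62,195])
E
```

```text
t 7.57 box [-13.5 -61.7 195.2] f_box [-12.   -2.4  -2.7] grip -0.004
 shift [ 2.4 -0.3  0.2] turn [-0.02 -0.04 -0.05]
```

Request:
carry_out(
  plan=[
    [0,[-0.5,0,0],[0,0,0]],
    [0,[-0.5,0,0],[0,0,0]],
    [0,[0,0,0],[0,0,0]],
  ],
)

```text
time_s: 7.82
eef_pos: [535.6, 79.3, 195.2]
ee_rot: [0.001, 0.808, -0.589, 0.002]
force: [6.2, -12.7, -1.7]
grip_width: 0.0
```

```bash
python3 - <<'E'
from h import *
go([-16,-62,195])
E
```

```text
t 7.82 box [-12.9 -61.7 195.2] f_box [-14.   -1.9  -1.7] grip 0.0
 shift [ 3.1 -0.3  0.2] turn [-0.02 -0.05 -0.05]
```

Request:
carry_out(
  plan=[
    [0,[-0.5,0,0],[0,0,0]],
    [0,[-0.5,0,0],[0,0,0]],
    [0,[0,0,0],[0,0,0]],
  ],
)

```text
time_s: 8.07
eef_pos: [535.4, 80.0, 195.2]
ee_rot: [0.001, 0.808, -0.589, 0.003]
force: [8.0, -14.8, -2.6]
grip_width: 0.003
```

```bash
python3 - <<'E'
from h import *
go([-16,-62,195])
d=cap('wrist','w4.png');cap('top','t4.png')
E
```

```text
t 8.07 box [-12.2 -61.7 195.2] f_box [-16.6  -3.   -2.6] grip 0.003
 shift [ 3.8 -0.3  0.2] turn [-0.02 -0.05 -0.05]
```

View pics/w4.png

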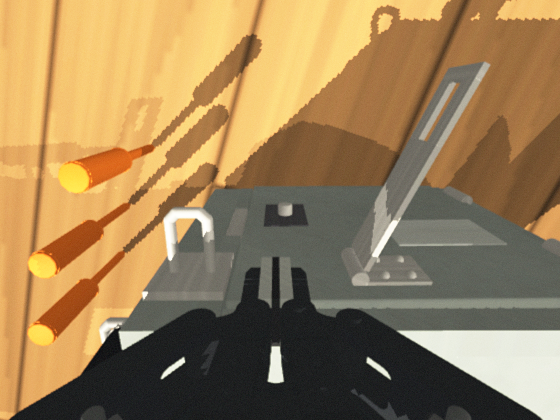

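Request:
carry_out(
  plan=[
    [0,[-0.5,0,0],[0,0,0]],
    [0,[-0.5,0,0],[0,0,0]],
    [0,[0,0,0],[0,0,0]],
  ],
)

```text
time_s: 8.42
eef_pos: [535.2, 80.5, 195.2]
ee_rot: [0.001, 0.808, -0.589, 0.003]
force: [7.3, -16.5, -2.7]
grip_width: -0.0
```

```bash
python3 - <<'E'
from h import *
go([-16,-62,195])
E
```

```text
t 8.42 box [-11.6 -61.7 195.2] f_box [-17.9  -1.8  -2.7] grip -0.0
 shift [ 4.4 -0.3  0.3] turn [-0.02 -0.06 -0.05]
```

Request:
carry_out(
  plan=[
    [0,[-0.5,0,0],[0,0,0]],
    [0,[-0.5,0,0],[0,0,0]],
    [0,[0,0,0],[0,0,0]],
  ],
)

```text
time_s: 8.67
eef_pos: [535.2, 80.6, 195.3]
ee_rot: [0.002, 0.808, -0.589, 0.004]
force: [7.4, -20.3, -3.6]
grip_width: -0.005
```

```bash
python3 - <<'E'
from h import *
go([-16,-62,195])
d=cap('wrist','w5.png')
cv2.imwrite('pics/w5c.png',cv2.resize(d['color'][160:340,130:330],None,fx=4,fy=3.3,interpolation=cv2.INTER_CUBIC)[:600])
E
```

```text
t 8.67 box [-11.5 -61.7 195.3] f_box [-21.6  -0.7  -3.6] grip -0.005
 shift [ 4.5 -0.3  0.3] turn [-0.02 -0.08 -0.05]
```

View pics/w5c.png

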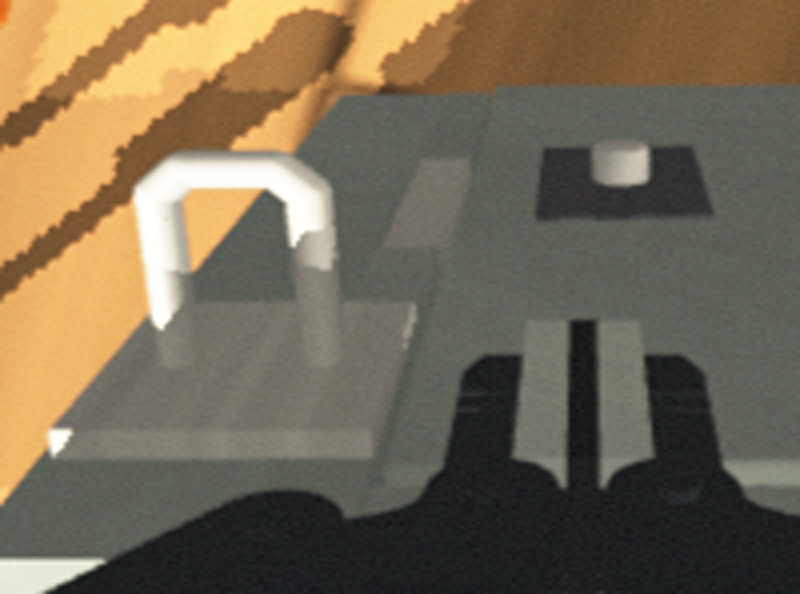

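Position stopped advancing while force rose to 21.6 N: the door is on its stop. Backing off to see whether it holds.

Request:
carry_out(
  plan=[
    [0,[3,0,0],[0,0,0]],
    [0,[3,0,0],[0,0,0]],
    [0,[6,0,0],[0,0,0]],
    [0,[12,0,0],[0,0,0]],
    [0,[12,0,0],[0,0,0]],
    [0,[0,0,0],[0,0,0]],
  ],
)

```text
time_s: 9.22
eef_pos: [545.1, 48.1, 194.9]
ee_rot: [0.0, 0.808, -0.589, 0.0]
force: [0.2, -0.7, -0.2]
grip_width: 0.004
```

```bash
cat >> h.py <<'E'
def wpts(d,x,r):
    z=d['range_z'];v,u=np.mgrid[0:z.shape[0],0:z.shape[1]]
    P=np.stack([(u-d['cx'])/d['fx']*z,-(v-d['cy'])/d['fy']*z,-z,np.ones_like(z)],-1)
    P=(P@np.array(d['tool_from_camera']).T)[...,:3]
    P=r.apply(P.reshape(-1,3))+x
    return ((P-OB)@RB).reshape(z.shape+(3,))
E
python3 - <<'E'
from h import *
stat()
s,x,r=cur();d=cap('wrist','w6.png');P=wpts(d,x,r);ok=d['range_z']>0
cap('top','t6.png')
m=ok&(abs(P[...,0])<25)&(P[...,2]<232)&(P[...,2]>30)
for y0 in range(-128,110,14):
    k=m&(P[...,1]>y0)&(P[...,1]<y0+14)
    if k.sum()>20: print(y0,k.sum(),np.percentile(P[k][:,0],[20,50,80]).round(1),P[k][:,2].mean().round())
# hasp
k=ok&(P[...,0]<-20)&(P[...,0]>-130)&(P[...,2]>212)&(P[...,2]<226)&(P[...,1]>-20)&(P[...,1]<70)
q=P[k][:,:2];print(len(q),cv2.fitLine(q.astype(np.float32),cv2.DIST_HUBER,0,.01,.01).ravel(),q[q[:,0].argmin()])
E
```

```text
t 9.22 box [-45.5 -61.  194.9] f_box [-0.7 -0.  -0.2] tq [ 0.02  0.01 -0.01] grip 0.004 tool axes in box [[-1.0, 0.01, -0.0], [0.01, 1.0, 0.0], [0.0, 0.0, -1.0]]
-128 1608 [-3.4  1.9  2.3] 145.0
-114 1194 [1.8 2.1 2.4] 123.0
-100 1706 [-2.8  2.3  3.2] 142.0
-86 870 [-3.6 -3.4 -3.1] 105.0
-72 663 [-4.5 -3.8 -3.1] 100.0
-58 667 [-6.  -4.1 -3.2] 94.0
-44 1348 [-3.7 -3.2 -2.9] 129.0
-30 1827 [-3.6 -3.2 -2.8] 143.0
-16 1681 [-19.   -3.2  -2.8] 145.0
-2 1515 [-5.2 -3.3 -2.8] 149.0
12 1997 [-4.1 -3.1 -2.6] 171.0
26 2276 [-3.5 -2.9 -2.6] 179.0
40 2333 [-3.5 -2.9 -2.5] 182.0
54 2400 [-3.5 -2.8 -2.4] 183.0
68 2483 [-3.3 -2.8 -2.3] 180.0
82 2315 [-3.  -2.6 -2.2] 170.0
96 2203 [-2.9 -2.5 -2.1] 151.0
2779 [  0.9113178   -0.41170353 -68.023445     8.682716  ] [-108.90471268   26.28387232]
```

View pics/w6.png

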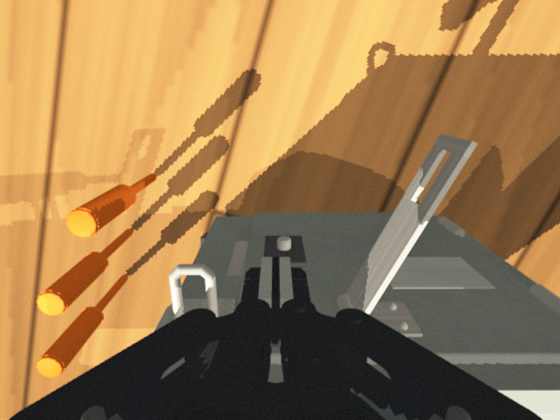

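Door plane stands ~5.4 mm proud of the jamb along its whole width with the tool 30 mm away, so it is shut and held. Hasp now at 114°.

```bash
python3 - <<'E'
from h import *
def hp(ph,rho,extra=0):
    d=np.array([-np.sin(ph),-np.cos(ph)]);n=np.array([-np.cos(ph),np.sin(ph)])
    return np.array([-7,-18])+rho*d+(11*abs(np.cos(ph))+14.5*abs(np.sin(ph))+1.5+extra)*n
go([*hp(1.995,62,16),235])
q=hp(1.995,62,16);print(q)
for ph in [1.995,1.8,1.6,1.4,1.2,1.0,.8,.6,.4,.2,.1,0]:
    p=hp(ph,60);e=p-q;print(ph,p.round(1),'dx',-e[0].round(1),'dy',e[1].round(1));q=p
E
```

```text
t 9.32 box [-43.9 -60.9 194.9] f_box [-0.  -0.1  0.4] grip -0.004
 shift [  5.7 100.5 -40.1] turn [ 0.    0.   -0.05]
[-48.99915355  39.63762146]
1.995 [-53.8  24.2] dx 4.8 dy -15.4
1.8 [-61.3  13.3] dx 7.6 dy -11.0
1.6 [-66.5   0.1] dx 5.2 dy -13.2
1.4 [-69.1 -10.8] dx 2.6 dy -10.9
1.2 [-69.8 -22. ] dx 0.7 dy -11.2
1.0 [-68.1 -33.9] dx -1.7 dy -11.9
0.8 [-63.7 -45.8] dx -4.4 dy -11.9
0.6 [-56.4 -56.9] dx -7.3 dy -11.2
0.4 [-46.3 -66.5] dx -10.1 dy -9.6
0.2 [-33.8 -73.8] dx -12.5 dy -7.3
0.1 [-26.8 -76.3] dx -7.0 dy -2.5
0 [-19.5 -78. ] dx -7.3 dy -1.7
```

Request:
carry_out(
  plan=[
    [0,[0,0,-20],[0,0,0]],
    [0,[0,0,-25],[0,0,0]],
    [0,[2,30,0],[0,0,0]],
    [0,[2,35,0],[0,0,0]],
    [0,[2,35,0],[0,0,0]],
    [0,[0,0,0],[0,0,0]],
    [0,[0,0,20],[0,0,0]],
    [0,[0,0,22],[0,0,0]],
    [0,[0,0,0],[0,0,0]],
  ],
)

```text
time_s: 10.07
eef_pos: [449.5, 14.3, 195.1]
ee_rot: [0.001, 0.808, -0.589, -0.003]
force: [0.0, 0.8, -0.7]
grip_width: 0.0
```

```bash
python3 - <<'E'
from h import *
go([-54,24,198])
d=cap('wrist','w7.png')
E
```

```text
t 10.07 box [-47.9  40.4 195.1] f_box [ 0.7 -0.3 -0.7] grip 0.0
 shift [  6.1 -16.4  -3. ] turn [ 0.05  0.03 -0.04]
```

View pics/w7.png

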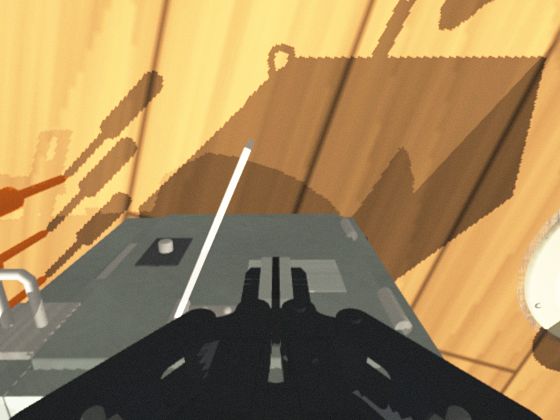

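Request:
carry_out(
  plan=[
    [0,[3,-8,0],[0,0,0]],
    [0,[3,-8,0],[0,0,0]],
    [0,[4,-6,0],[0,0,0]],
    [0,[4,-6,0],[0,0,0]],
    [0,[3,-7,0],[0,0,0]],
    [0,[3,-7,0],[0,0,0]],
    [0,[1,-5,0],[0,0,0]],
    [0,[1,-5,0],[0,0,0]],
    [0,[0,-6,0],[0,0,0]],
    [0,[0,-6,0],[0,0,0]],
    [0,[-1,-6,0],[0,0,0]],
    [0,[-1,-6,0],[0,0,0]],
    [0,[-2,-6,0],[0,0,0]],
    [0,[-2,-6,0],[0,0,0]],
    [0,[-4,-6,0],[0,0,0]],
    [0,[-4,-5,0],[0,0,0]],
    [0,[-5,-5,0],[0,0,0]],
    [0,[-5,-4,0],[0,0,0]],
    [0,[0,0,0],[0,0,0]],
  ],
)

```text
time_s: 11.7
eef_pos: [553.6, 49.9, 197.9]
ee_rot: [-0.0, 0.809, -0.588, -0.0]
force: [-0.1, -0.1, -0.9]
grip_width: 0.0
```

```bash
python3 - <<'E'
from h import *
go([-19.5,-77,196])
d=cap('wrist','w8.png')
E
```

```text
t 11.7 box [-46.4 -69.6 197.9] f_box [-0.1  0.1 -0.9] grip 0.0
 shift [-26.9  -7.3   1.9] turn [-0.    0.   -0.03]
```

View pics/w8.png

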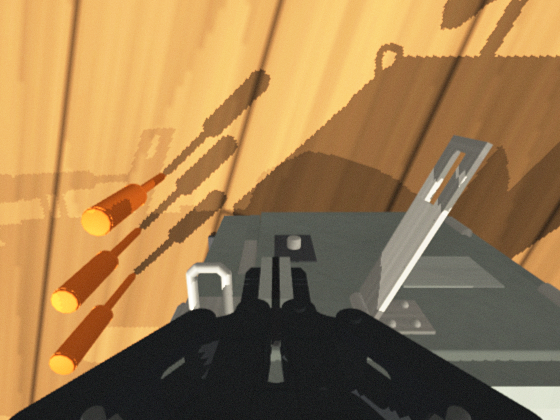

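```bash
python3 - <<'E'
from h import *
s,x,r=cur();d=cap('wrist');P=wpts(d,x,r);ok=d['range_z']>0
k=ok&(P[...,0]<-20)&(P[...,0]>-130)&(P[...,2]>212)&(P[...,2]<226)&(P[...,1]>-20)&(P[...,1]<70)
q=P[k][:,:2];print(len(q),cv2.fitLine(q.astype(np.float32),cv2.DIST_HUBER,0,.01,.01).ravel(),q[q[:,0].argmin()])
for (u,v) in [(275,262),(265,270),(290,275),(475,145),(420,210),(390,250),(370,300),(440,200),(450,155),(250,285)]:
    print(u,v,P[v,u].round(1))
t=cap('top','t8.png');Q=pts(t)
cv2.imwrite('pics/t8c.png',cv2.resize(t['color'][150:310,190:370],None,fx=4,fy=3.75))
s=cap('side','s8.png');cv2.imwrite('pics/s8c.png',cv2.resize(s['color'][100:280,200:400],None,fx=4,fy=3.3))
E
```

```text
2781 [  0.9107098  -0.4130468 -75.259964   11.631495 ] [-109.04151068   25.52882643]
275 262 [-57.8 -69.6 236.6]
265 270 [-57.4 -73.9 243.2]
290 275 [-58.1 -63.3 248.6]
475 145 [-107.1   25.6  213.5]
420 210 [-70.6   9.2 202.1]
390 250 [-43.8  -2.2 196.3]
370 300 [-17.2 -14.6 207.2]
440 200 [-79.3  14.  211.9]
450 155 [-99.9  22.3 198.7]
250 285 [-53.1 -80.3 248.2]
```

View pics/s8c.png

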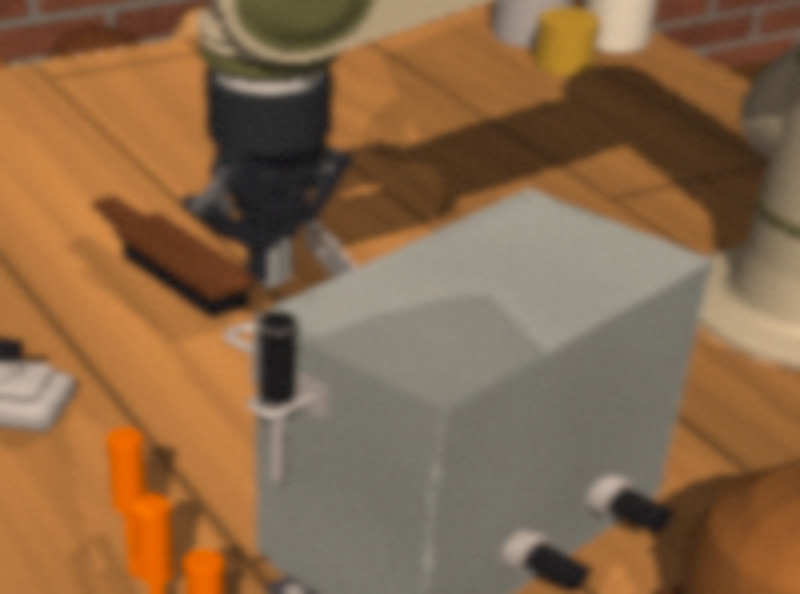

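View pics/t8c.png

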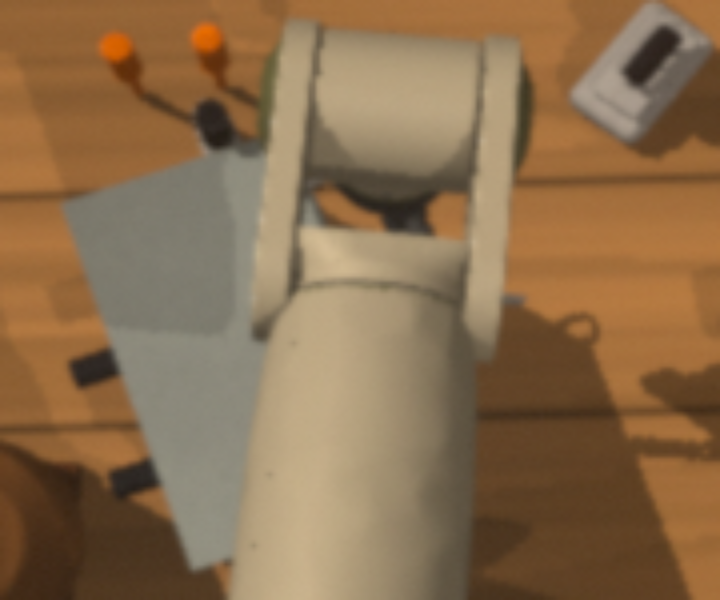

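```bash
python3 - <<'E'
from h import *
s,x,r=cur();d=cap('wrist');P=wpts(d,x,r)
print(s['eef_pos'],s['grip_width'])
for u in (250,262,270,275,280,288,298):
    print(u,[(v,*P[v,u].round(0).astype(int)) for v in range(250,285,3)])
cv2.imwrite('pics/w9c.png',cv2.resize(d['color'][230:380,180:380],None,fx=4,fy=4,interpolation=cv2.INTER_CUBIC))
E
```

```text
[553.24159066  48.60728107 198.01104184] -0.0019486219139538217
250 [(250, np.int64(3), np.int64(-92), np.int64(98)), (253, np.int64(4), np.int64(-92), np.int64(103)), (256, np.int64(3), np.int64(-91), np.int64(110)), (259, np.int64(3), np.int64(-91), np.int64(115)), (262, np.int64(4), np.int64(-91), np.int64(120)), (265, np.int64(3), np.int64(-90), np.int64(126)), (268, np.int64(-54), np.int64(-81), np.int64(235)), (271, np.int64(-55), np.int64(-80), np.int64(239)), (274, np.int64(-55), np.int64(-80), np.int64(241)), (277, np.int64(-54), np.int64(-80), np.int64(243)), (280, np.int64(-54), np.int64(-80), np.int64(245)), (283, np.int64(-54), np.int64(-80), np.int64(248))]
262 [(250, np.int64(-3), np.int64(-81), np.int64(111)), (253, np.int64(-4), np.int64(-80), np.int64(118)), (256, np.int64(-3), np.int64(-80), np.int64(123)), (259, np.int64(-59), np.int64(-75), np.int64(234)), (262, np.int64(-58), np.int64(-75), np.int64(236)), (265, np.int64(-59), np.int64(-75), np.int64(240)), (268, np.int64(-59), np.int64(-75), np.int64(243)), (271, np.int64(-59), np.int64(-75), np.int64(245)), (2
[... 2634 characters left out ...]
t64(-64), np.int64(253)), (283, np.int64(-59), np.int64(-64), np.int64(255))]
298 [(250, np.int64(-4), np.int64(-50), np.int64(114)), (253, np.int64(-5), np.int64(-50), np.int64(120)), (256, np.int64(-4), np.int64(-50), np.int64(125)), (259, np.int64(-4), np.int64(-51), np.int64(130)), (262, np.int64(-4), np.int64(-51), np.int64(136)), (265, np.int64(-3), np.int64(-51), np.int64(138)), (268, np.int64(-55), np.int64(-59), np.int64(236)), (271, np.int64(-55), np.int64(-59), np.int64(239)), (274, np.int64(-54), np.int64(-59), np.int64(240)), (277, np.int64(-55), np.int64(-59), np.int64(244)), (280, np.int64(-54), np.int64(-59), np.int64(245)), (283, np.int64(-55), np.int64(-59), np.int64(249))]
```

View pics/w9c.png

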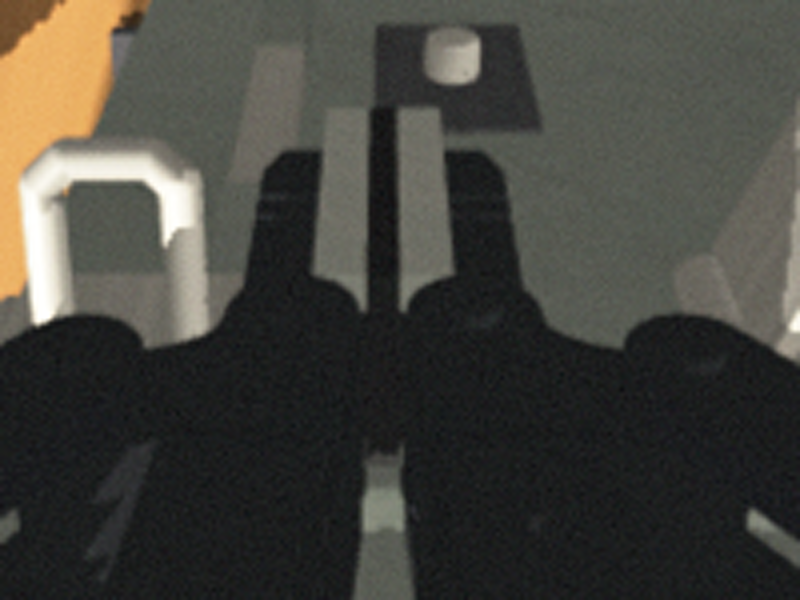

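```bash
python3 - <<'E'
from h import *
s,x,r=cur();d=cap('wrist');P=wpts(d,x,r)-b(x);dz=P[...,2];rg=d['range_z']
print(rg.min(),(rg==0).mean())
for v in range(285,420,12):
    print(v,[(u,*P[v,u].round(0).astype(int).tolist()) for u in (100,180,220,240,260,275,330,400)])
E
```

```text
0.0 0.0037670068027210886
285 [(100, 79, -159, -87), (180, 149, -125, -200), (220, 50, -42, -40), (240, 49, -26, -39), (260, -11, -6, 58), (275, -11, 0, 58), (330, 45, 38, -31), (400, 13, 66, 21)]
297 [(100, 165, -230, -197), (180, 165, -125, -197), (220, 49, -39, -23), (240, 51, -25, -25), (260, -11, -6, 67), (275, -11, 0, 66), (330, 44, 36, -16), (400, 44, 83, -15)]
309 [(100, 124, -181, -114), (180, 85, -80, -60), (220, 45, -35, -4), (240, -13, -12, 76), (260, -12, -6, 75), (275, -7, 0, 68), (330, 44, 34, -2), (400, 42, 77, 1)]
321 [(100, 128, -174, -100), (180, -12, -32, 81), (220, -8, -20, 76), (240, -13, -12, 83), (260, -12, -5, 81), (275, -1, 0, 67), (330, -7, 19, 75), (400, 43, 73, 12)]
333 [(100, 135, -172, -92), (180, -12, -30, 87), (220, -7, -19, 81), (240, -11, -11, 87), (260, -82, 0, 173), (275, 5, 0, 67), (330, -7, 18, 82), (400, 43, 69, 21)]
345 [(100, 243, -244, -198), (180, -12, -29, 92), (220, -18, -15, 99), (240, -17, -10, 99), (260, -18, -4, 99), (275, 10, 0, 68), (330, -17, 15, 98), (400, -12, 37, 93)]
357 [(100, 264, -248, -199), (180, -8, -29, 93), (220, -18, -
[... 266 characters left out ...]
0, -11, 34, 101)]
381 [(100, -12, -46, 106), (180, 6, -32, 88), (220, -17, -14, 110), (240, -17, -9, 110), (260, -10, -4, 104), (275, 49, -1, 47), (330, -17, 13, 111), (400, -7, 34, 102)]
393 [(100, -13, -44, 110), (180, 7, -31, 93), (220, -18, -13, 115), (240, -16, -9, 113), (260, -82, 0, 173), (275, -11, 0, 109), (330, -17, 13, 114), (400, -2, 35, 101)]
405 [(100, -10, -44, 111), (180, 8, -30, 96), (220, -17, -13, 117), (240, -18, -8, 118), (260, -12, -4, 112), (275, -11, 0, 112), (330, -17, 12, 118), (400, 1, 35, 102)]
417 [(100, -11, -41, 115), (180, -12, -22, 116), (220, -18, -12, 121), (240, -18, -8, 120), (260, -11, -4, 115), (275, -12, 0, 116), (330, -18, 11, 121), (400, 5, 35, 103)]
```

Fingertip visibly ends at z≈233 while TCP reads 198: the fingers end about 34 mm behind the stated TCP, so they passed over the strap (still at (430,220), 114°). I repeat the sweep 36 mm lower.

Request:
carry_out(
  plan=[
    [0,[0,20,-5],[0,0,0]],
    [0,[0,40,0],[0,0,0]],
    [0,[2,38,0],[0,0,0]],
    [0,[0,12,0],[0,0,0]],
    [0,[0,0,0],[0,0,0]],
    [0,[0,0,20],[0,0,0]],
    [0,[0,0,20],[0,0,0]],
    [0,[0,0,0],[0,0,0]],
  ],
)

```text
time_s: 12.67
eef_pos: [448.3, 13.4, 160.3]
ee_rot: [0.001, 0.808, -0.589, -0.002]
force: [0.5, -0.4, -0.2]
grip_width: -0.002
```

```bash
python3 - <<'E'
from h import *
go([-54,24,162])
d=cap('wrist','w10.png')
E
```

```text
t 12.67 box [-48.4  41.8 160.3] f_box [-0.5 -0.3 -0.2] grip -0.002
 shift [  5.5 -17.9  -1.8] turn [ 0.04  0.03 -0.04]
```

View pics/w10.png

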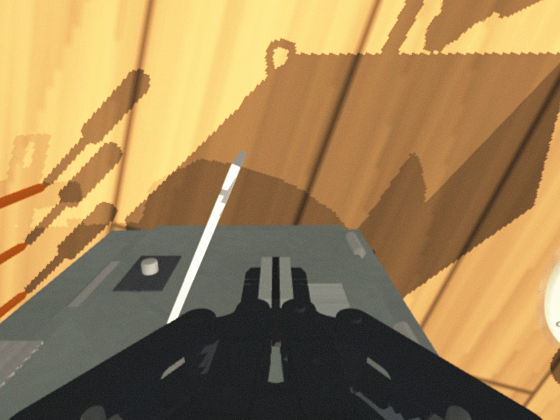

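Request:
carry_out(
  plan=[
    [0,[3,-9,0],[0,0,0]],
    [0,[3,-9,0],[0,0,0]],
    [0,[4,-6,0],[0,0,0]],
    [0,[4,-6,0],[0,0,0]],
    [0,[3,-7,0],[0,0,0]],
    [0,[3,-7,0],[0,0,0]],
    [0,[0,0,0],[0,0,0]],
  ],
)

```text
time_s: 13.3
eef_pos: [498.6, 7.2, 163.1]
ee_rot: [-0.0, 0.808, -0.589, 0.0]
force: [-0.3, -1.2, -0.2]
grip_width: 0.004
```

```bash
python3 - <<'E'
from h import *
go([-69,-11,162])
d=cap('wrist','w11.png')
E
```

```text
t 13.3 box [-69.9  -4.  163.1] f_box [-1.   0.7 -0.2] grip 0.004
 shift [-0.9 -7.   1.1] turn [-0.01 -0.   -0.04]
```

View pics/w11.png

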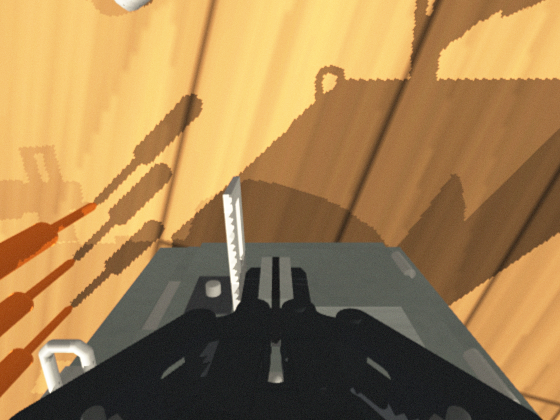

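Now the strap (235,240) swings ahead of the fingers. Continuing the arc.

Request:
carry_out(
  plan=[
    [0,[0,-6,0],[0,0,0]],
    [0,[0,-6,0],[0,0,0]],
    [0,[0,-6,0],[0,0,0]],
    [0,[0,-6,0],[0,0,0]],
    [0,[-1,-6,0],[0,0,0]],
    [0,[-2,-6,0],[0,0,0]],
    [0,[-2,-6,0],[0,0,0]],
    [0,[-4,-6,0],[0,0,0]],
    [0,[-4,-5,0],[0,0,0]],
    [0,[-5,-5,0],[0,0,0]],
    [0,[-5,-4,0],[0,0,0]],
    [0,[-5,-3,0],[0,0,0]],
    [0,[-5,-3,0],[0,0,0]],
    [0,[0,0,0],[0,0,0]],
  ],
)

```text
time_s: 14.52
eef_pos: [552.0, 60.9, 163.0]
ee_rot: [-0.0, 0.809, -0.588, 0.0]
force: [-1.2, -0.4, -0.1]
grip_width: -0.001
```

```bash
python3 - <<'E'
from h import *
go([-18,-76,162])
d=cap('wrist','w12.png')
E
```

```text
t 14.52 box [-35.5 -71.5 163. ] f_box [-0.   1.3 -0.1] grip -0.001
 shift [-17.5  -4.4   1. ] turn [-0.    0.   -0.03]
```

View pics/w12.png

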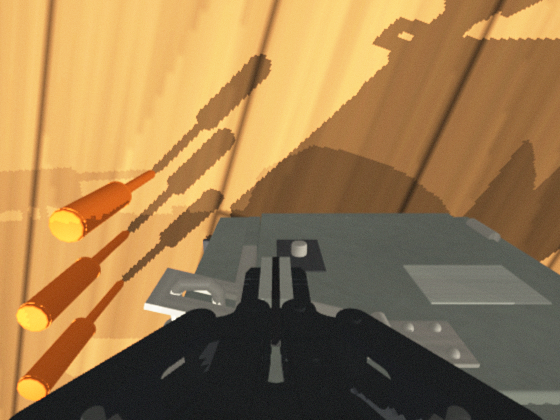

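Strap slot is passing over the staple (195,285). Closing the last bit gently.

Request:
carry_out(
  plan=[
    [0,[-4,-1,0],[0,0,0]],
    [0,[-4,-1,0],[0,0,0]],
    [0,[-3,-1,0],[0,0,0]],
    [0,[-2,0,0],[0,0,0]],
    [0,[-1,0,0],[0,0,0]],
    [0,[-1,0,0],[0,0,0]],
    [0,[0,0,0],[0,0,0]],
  ],
)

```text
time_s: 15.15
eef_pos: [550.1, 75.2, 163.0]
ee_rot: [-0.0, 0.808, -0.589, -0.0]
force: [0.6, 0.2, -0.0]
grip_width: -0.002
```

```bash
python3 - <<'E'
from h import *
go([-18,-76,162])
E
```

```text
t 15.15 box [-21.4 -74.1 163. ] f_box [ 0.  -0.7 -0. ] grip -0.002
 shift [-3.4 -1.9  1. ] turn [-0.    0.   -0.04]
```

Request:
carry_out(
  plan=[
    [0,[-1,0,0],[0,0,0]],
    [0,[-1,0,0],[0,0,0]],
    [0,[-1,0,0],[0,0,0]],
    [0,[0,0,0],[0,0,0]],
  ],
)

```text
time_s: 15.48
eef_pos: [549.3, 77.5, 163.0]
ee_rot: [0.0, 0.808, -0.589, 0.0]
force: [2.1, -2.1, 0.3]
grip_width: 0.0
```

```bash
python3 - <<'E'
from h import *
go([-18,-76,162])
d=cap('wrist','w13.png')
E
```

```text
t 15.48 box [-18.9 -74.2 163. ] f_box [-2.7 -1.4  0.3] grip 0.0
 shift [-0.9 -1.8  1. ] turn [-0.   -0.01 -0.04]
```

View pics/w13.png

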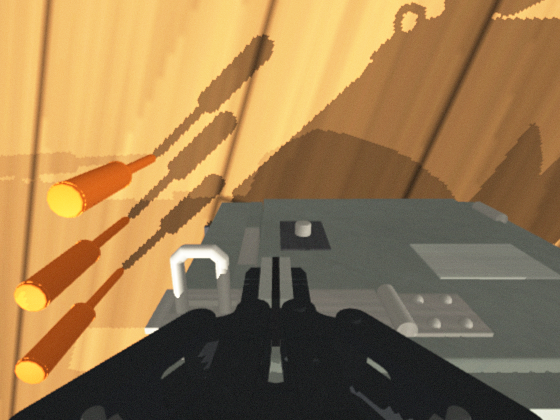

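Request:
carry_out(
  plan=[
    [0,[-0.5,0,0],[0,0,0]],
    [0,[-0.5,0,0],[0,0,0]],
    [0,[-0.5,0,0],[0,0,0]],
    [0,[-0.5,0,0],[0,0,0]],
    [0,[0,0,0],[0,0,0]],
  ],
)

```text
time_s: 15.95
eef_pos: [549.2, 78.0, 163.1]
ee_rot: [0.001, 0.808, -0.589, 0.001]
force: [3.2, -10.2, -1.0]
grip_width: -0.002
```

```bash
python3 - <<'E'
from h import *
go([-18,-76,162])
E
```

```text
t 15.95 box [-18.4 -74.2 163.1] f_box [-10.7   0.1  -1. ] grip -0.002
 shift [-0.4 -1.8  1.1] turn [-0.   -0.03 -0.05]
```

Request:
carry_out(
  plan=[
    [0,[3,0,0],[0,0,0]],
    [0,[10,0,0],[0,0,0]],
    [0,[20,0,-10],[0,0,0]],
    [0,[20,-15,-20],[0,0,0]],
    [0,[10,-15,-20],[0,0,0]],
    [0,[0,0,0],[0,0,0]],
    [0,[0,0,0],[0,0,0]],
  ],
)

```text
time_s: 16.53
eef_pos: [597.0, 28.6, 213.2]
ee_rot: [-0.0, 0.808, -0.589, 0.0]
force: [-0.2, -0.2, -1.2]
grip_width: 0.003
```

```bash
python3 - <<'E'
from h import *
stat()
s,x,r=cur();d=cap('wrist','w14.png');P=wpts(d,x,r);np.savez('w14.npz',P=P,c=d['color'])
k=(d['range_z']>0)&(P[...,2]>198)&(P[...,2]<214)&(P[...,0]<-13)&(P[...,0]>-55)&(P[...,1]<-85)&(P[...,1]>-135)
q=P[k];print(len(q),np.percentile(q,[1,10,50,90,99],axis=0).round(1))
leg=q[(q[:,0]>-30)];print('legs y',np.histogram(leg[:,1],bins=np.arange(-126,-88,2)))
for y0 in range(-128,80,16):
    k=(P[...,2]>192)&(P[...,2]<218)&(abs(P[...,0])<25)&(P[...,1]>y0)&(P[...,1]<y0+16)
    if k.sum()>20:print(y0,k.sum(),np.percentile(P[k][:,0],[20,50,80]).round(1))
E
```

```text
t 16.53 box [ -80.2 -104.2  213.2] f_box [-0.1  0.3 -1.2] tq [-0.02 -0.04  0.01] grip 0.003 tool axes in box [[-1.0, 0.0, 0.0], [0.0, 1.0, -0.0], [-0.0, -0.0, -1.0]]Traceback (most recent call last):
  File "<stdin>", line 5, in <module>
    return _quantile_unchecked(
        a, q, axis, out, overwrite_input, method, keepdims, weights)
    return _ureduce(a,
                    func=_quantile_ureduce_func,
    ...<5 lines>...
                    overwrite_input=overwrite_input,
                    method=method)
    r = func(a, **kwargs)
    result = _quantile(arr,
                       quantiles=q,
    ...<2 lines>...
                       out=out,
                       weights=wgt)
    slices_having_nans = np.isnan(arr[-1, ...])
                                  ~~~^^^^^^^^^
IndexError: index -1 is out of bounds for axis 0 with size 0
```

View pics/w14.png

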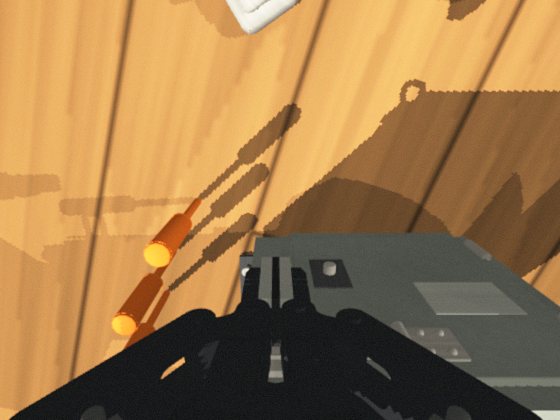

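Request:
carry_out(
  plan=[
    [60,[0,0,-30],[0,0,0]],
    [60,[0,0,-38],[0,0,0]],
    [60,[0,-30,-10],[0,0,-1]],
    [60,[0,0,0],[0,0,-1]],
    [60,[0,0,0],[0,0,-1]],
    [60,[0,0,0],[0,0,-1]],
    [60,[0,0,0],[0,0,-1]],
    [60,[0,0,0],[0,0,-1]],
    [60,[0,0,0],[0,0,-1]],
    [60,[0,0,0],[0,0,-1]],
    [60,[0,0,0],[0,0,-1]],
    [60,[0,0,0],[0,0,-1]],
    [60,[0,0,0],[0,0,-1]],
    [60,[0,0,0],[0,0,-1]],
    [60,[0,0,0],[0,0,-1]],
    [60,[0,0,0],[0,0,-1]],
    [60,[0,0,0],[0,0,-1]],
    [60,[0,0,0],[0,0,0]],
  ],
)

```text
time_s: 18.08
eef_pos: [624.3, 38.8, 289.9]
ee_rot: [-0.0, 0.987, 0.158, -0.001]
force: [0.3, 0.5, 0.7]
grip_width: 0.705
```

```bash
python3 - <<'E'
from h import *
stat();go([20,-165,290],RK)
E
```

```text
t 18.08 box [ -79.  -133.3  289.9] f_box [ 0.4 -0.5  0.7] tq [ 0.03 -0.03  0.03] grip 0.705 tool axes in box [[0.0, -1.0, 0.0], [-1.0, -0.0, 0.0], [-0.0, -0.0, -1.0]]
t 18.08 box [ -79.  -133.3  289.9] f_box [ 0.4 -0.5  0.7] grip 0.705
 shift [ 31.7 -99.    0. ] turn [-0.01  0.02  0.  ]
```

Request:
carry_out(
  plan=[
    [60,[10,-25,0],[0,0,0]],
    [60,[12,-40,0],[0,0,0]],
    [60,[10,-34,0],[0,0,0]],
    [60,[0,0,0],[0,0,0]],
    [60,[0,0,0],[0,0,0]],
  ],
)

```text
time_s: 18.5
eef_pos: [624.3, 144.0, 290.2]
ee_rot: [-0.0, 0.988, 0.156, -0.001]
force: [0.4, -0.7, 0.6]
grip_width: 0.699
```

```bash
python3 - <<'E'
from h import *
stat()
s,x,r=cur();d=cap('wrist','w15.png');P=wpts(d,x,r);np.savez('w15.npz',P=P,**d)
E
```

```text
t 18.5 box [  21.  -166.1  290.2] f_box [-0.8 -0.2  0.6] tq [0.03 0.05 0.03] grip 0.699 tool axes in box [[-0.0, -1.0, 0.0], [-1.0, 0.0, 0.0], [-0.0, -0.0, -1.0]]
```

View pics/w15.png

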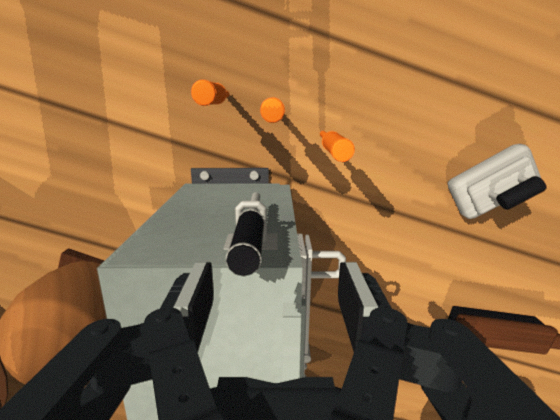

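Wrist view: pin grip (245,240) in keeper (250,210); staple (325,262) stands through the hasp slot, strap flat at (305,260).

```bash
python3 - <<'E'
from h import *
z=np.load('w15.npz');P=z['P'];c=z['color']
cv2.imwrite('pics/w15c.png',cv2.resize(c[160:340,210:370],None,fx=4.5,fy=3.3,interpolation=cv2.INTER_CUBIC))
V,U=np.mgrid[0:420,0:560]
win=lambda a,b,e,f:(U>=a)&(U<=b)&(V>=e)&(V<=f)
k=win(215,280,195,285)&(c.max(2)<70)
q=P[k];print('grip',len(q));
top=q[(q[:,2]>274)&(q[:,2]<284)];print('top',len(top),top.mean(0).round(1),top.min(0).round(1),top.max(0).round(1))
cyl=q[(q[:,2]>215)&(q[:,2]<272)]
for z0 in range(210,280,10):
    a=q[(q[:,2]>z0)&(q[:,2]<z0+10)]
    if len(a)>10:print(z0,len(a),'x',np.percentile(a[:,0],[2,50,98]).round(1),'y',np.percentile(a[:,1],[2,50,98]).round(1))
st=win(296,350,240,290)&(P[...,2]>199)&(P[...,2]<214)
q=P[st];print('staple',len(q))
h,e=np.histogram(q[q[:,0]<-14][:,1],bins=np.arange(-130,-85,1.5));print(list(zip(e.round(1),h)))
h,e=np.histogram(q[:,0],bins=np.arange(-50,10,2));print(list(zip(e,h)))
kp=win(230,275,190,225)&(P[...,2]>199)&(P[...,2]<214);q=P[kp];print('keeper',len(q),np.percentile(q,[2,50,98],axis=0).round(1))
h,e=np.histogram(q[:,0],bins=np.arange(20,60,1.5));print(list(zip(e.round(1),h)))
bt=win(100,300,268,300)&(abs(P[...,2]-250)<5);q=P[bt];print('boxtop',len(q),q[:,2].mean())
bt=(abs(P[...,2]-250)<4)
for v in (290,310,330):
    u=np.nonzero(bt[v])[0];print(v,u.max(),P[v,u.max()].round(1))
for u in (150,200,280): 
    v=np.nonzero(bt[:,u])[0];print(u,v.min(),P[v.min(),u].round(1))
sd=win(130,225,215,255);q=P[sd];print('side wall y',np.median(q[(q[:,2]>150)&(q[:,2]<240)][:,1]))
E
```

```text
grip 2340
top 771 [  41.2 -151.   277.5] [  31.1 -160.8  274.8] [  51.6 -140.5  279.4]
210 116 x [17.1 36.7 49.3] y [-160.7 -158.7 -129.8]
220 227 x [17.3 32.1 49.2] y [-160.7 -152.3 -129.3]
230 242 x [17.4 31.5 49.5] y [-160.6 -153.  -129.4]
240 248 x [18.1 33.5 49.6] y [-160.7 -156.2 -129.5]
250 165 x [30.9 39.2 50.1] y [-160.9 -159.3 -150.4]
260 189 x [31.1 39.1 49.7] y [-161.  -159.4 -151.5]
270 793 x [31.9 41.2 50.4] y [-160.2 -151.2 -141.7]
staple 574
[(np.float64(-130.0), np.int64(0)), (np.float64(-128.5), np.int64(0)), (np.float64(-127.0), np.int64(0)), (np.float64(-125.5), np.int64(0)), (np.float64(-124.0), np.int64(0)), (np.float64(-122.5), np.int64(10)), (np.float64(-121.0), np.int64(68)), (np.float64(-119.5), np.int64(52)), (np.float64(-118.0), np.int64(43)), (np.float64(-116.5), np.int64(21)), (np.float64(-115.0), np.int64(13)), (np.float64(-113.5), np.int64(8)), (np.float64(-112.0), np.int64(5)), (np.float64(-110.5), np.int64(0)), (np.float64(-109.0), np.int64(3)), (np.float64(-107.5), np.int64(3)), (np.float64(-106.0), np.int64(3)), (np.float64(-104.5), np.int64(3)), (
[... 1759 characters left out ...]
(38.0), np.int64(20)), (np.float64(39.5), np.int64(18)), (np.float64(41.0), np.int64(18)), (np.float64(42.5), np.int64(16)), (np.float64(44.0), np.int64(15)), (np.float64(45.5), np.int64(21)), (np.float64(47.0), np.int64(23)), (np.float64(48.5), np.int64(26)), (np.float64(50.0), np.int64(20)), (np.float64(51.5), np.int64(25)), (np.float64(53.0), np.int64(27)), (np.float64(54.5), np.int64(2)), (np.float64(56.0), np.int64(0)), (np.float64(57.5), np.int64(0))]
boxtop 5145 249.84600131381268
290 301 [   1.9 -111.6  250.6]
310 300 [  2.2 -93.5 250. ]
330 299 [  2.6 -75.  250.1]
150 266 [ 113.9 -129.7  246.2]
200 345 [ 81.3 -61.  250.3]
280 265 [  17.5 -130.6  246.9]
side wall y -130.0501720480801
```

View pics/w15c.png

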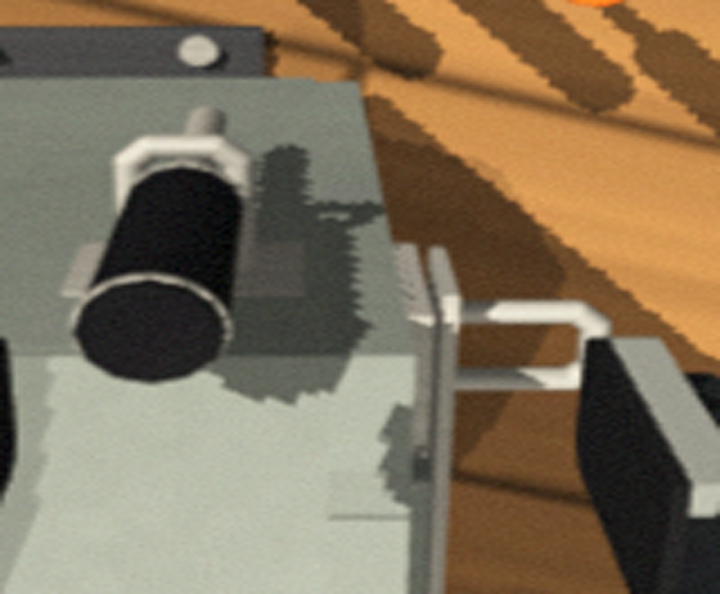

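```bash
python3 - <<'E'
from h import *
go([41.2,-151,210],RK)
E
```

```text
t 18.55 box [  19.5 -165.9  290.3] f_box [-0.8 -0.3  0.1] grip 0.703
 shift [-14.9 -21.6  80.4] turn [-0.    0.01 -0.05]
```

Request:
carry_out(
  plan=[
    [55,[-7,-10,0],[0,0,0]],
    [55,[-8,-11.6,0],[0,0,0]],
    [55,[0,0,10],[0,0,0]],
    [55,[0,0,20],[0,0,0]],
    [55,[0,0,20],[0,0,0]],
    [55,[0,0,0],[0,0,0]],
  ],
)

```text
time_s: 19.05
eef_pos: [602.9, 156.7, 236.2]
ee_rot: [-0.0, 0.988, 0.154, -0.004]
force: [0.2, 0.2, -0.4]
grip_width: 0.646
```

```bash
python3 - <<'E'
from h import *
go([41.2,-151,210],RK)
d=cap('wrist','w16.png')
E
```

```text
t 19.05 box [  39.7 -149.8  236.2] f_box [ 0.2 -0.3 -0.4] grip 0.646
 shift [ 1.4 -1.5 26.1] turn [-0.02  0.07 -0.06]
```

View pics/w16.png

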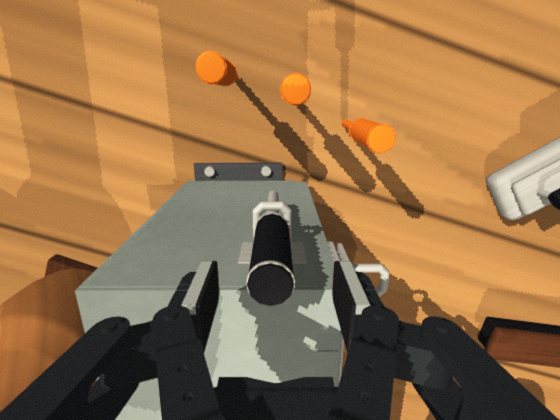

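Request:
carry_out(
  plan=[
    [55,[0.5,-1,8],[0,0,0]],
    [55,[0.5,-1,10],[0,0,0]],
    [55,[0,0,8],[0,0,0]],
    [55,[0,0,0],[0,0,0]],
    [40,[0,0,0],[0,0,0]],
    [30,[0,0,0],[0,0,0]],
    [27,[0,0,0],[0,0,0]],
    [27,[0,0,0],[0,0,0]],
  ],
  grip_force=40,
)

```text
time_s: 19.77
eef_pos: [604.7, 160.4, 215.5]
ee_rot: [0.0, 0.988, 0.156, 0.0]
force: [0.0, -0.1, 0.7]
grip_width: 0.32
```

```bash
python3 - <<'E'
from h import *
stat()
d=cap('wrist','w17.png')
E
```

```text
t 19.77 box [  42.6 -152.5  215.5] f_box [-0.1 -0.   0.7] tq [ 0.01 -0.05  0.  ] grip 0.32 tool axes in box [[-0.0, -1.0, -0.0], [-1.0, 0.0, -0.0], [0.0, 0.0, -1.0]]
```

View pics/w17.png

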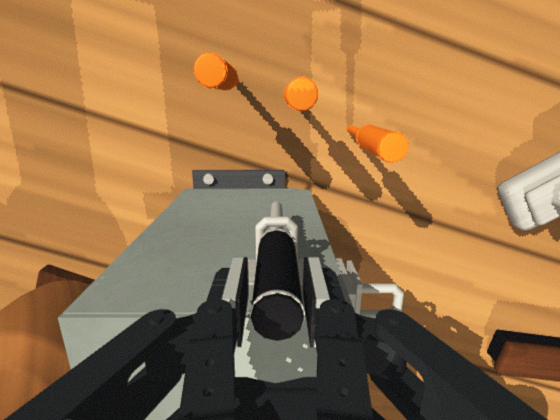

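Request:
carry_out(
  plan=[
    [27,[-1,0,5],[0,0,0]],
    [22,[0,0,0],[0,0,0]],
    [18,[0,0,0],[0,0,0]],
    [15,[0,0,0],[0,0,0]],
    [15,[0,0,0],[0,0,0]],
    [15,[0,0,0],[0,0,0]],
  ],
  grip_force=50,
)

```text
time_s: 20.32
eef_pos: [603.6, 160.1, 210.0]
ee_rot: [-0.0, 0.988, 0.156, 0.0]
force: [0.2, -0.6, -1.7]
grip_width: 0.243
```

```bash
python3 - <<'E'
from h import *
stat()
E
```

```text
t 20.32 box [  42.7 -151.4  210. ] f_box [-0.6  0.  -1.7] tq [ 0.06 -0.04  0.05] grip 0.243 tool axes in box [[-0.0, -1.0, 0.0], [-1.0, 0.0, -0.0], [0.0, -0.0, -1.0]]
```

Request:
carry_out(
  plan=[
    [15,[0,0,-3],[0,0,0]],
    [15,[0,0,-8],[0,0,0]],
    [15,[0,0,-15],[0,0,0]],
    [15,[0,0,-20],[0,0,0]],
    [15,[0,0,-20],[0,0,0]],
    [15,[0,0,-20],[0,0,0]],
    [15,[0,0,-15],[0,0,0]],
    [15,[0,0,-9],[0,0,0]],
    [15,[0,0,0],[0,0,0]],
  ],
)

```text
time_s: 21.07
eef_pos: [604.0, 160.1, 322.4]
ee_rot: [0.0, 0.988, 0.156, 0.002]
force: [-0.2, 0.4, 0.0]
grip_width: 0.243
```

```bash
python3 - <<'E'
from h import *
stat();go([-60,-152,320],RK)
s,x,r=cur();d=cap('wrist','w18.png');P=wpts(d,x,r);np.savez('w18.npz',P=P,**d)
s=cap('side','s18.png')
cv2.imwrite('pics/s18c.png',cv2.resize(s['color'][60:280,180:380],None,fx=4,fy=2.7))
E
```

```text
t 21.07 box [  42.6 -151.8  322.4] f_box [0.4 0.  0. ] tq [-0.01 -0.04 -0.02] grip 0.243 tool axes in box [[-0.0, -1.0, -0.0], [-1.0, 0.0, -0.0], [0.0, 0.0, -1.0]]
t 21.07 box [  42.6 -151.8  322.4] f_box [0.4 0.  0. ] grip 0.243
 shift [  0.6 102.6   2.5] turn [ 0.01 -0.04 -0.04]
```

View pics/w18.png

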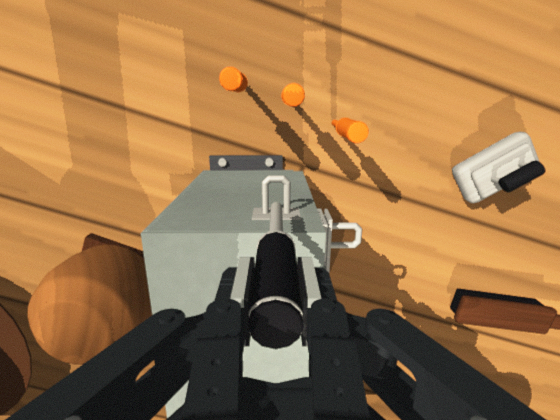

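View pics/s18c.png

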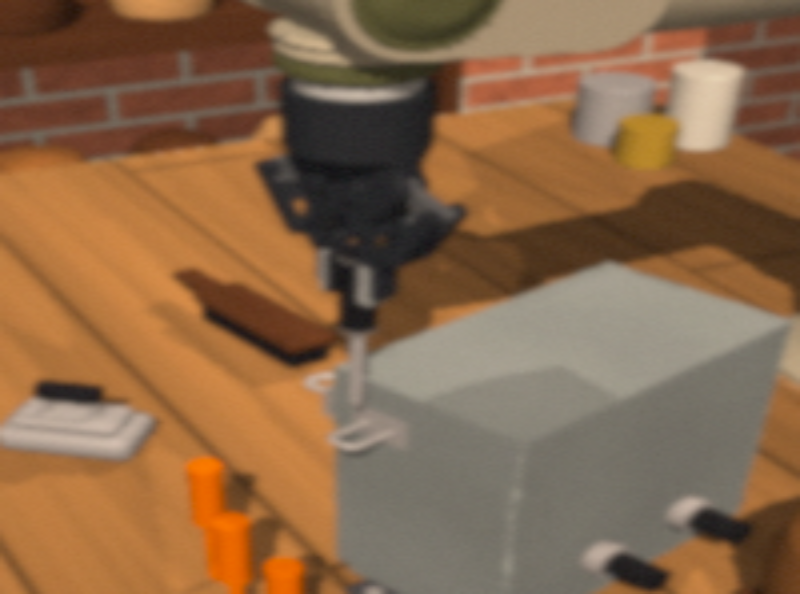

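```bash
python3 - <<'E'
from h import *
z=np.load('w18.npz');P=z['P'];c=z['color']
V,U=np.mgrid[0:420,0:560]
win=lambda a,b,e,f:(U>=a)&(U<=b)&(V>=e)&(V<=f)
k=win(320,370,215,255)&(P[...,2]>201)&(P[...,2]<213)&(P[...,0]<-12)&(P[...,0]>-34);q=P[k]
y=q[:,1];a=y[y<-110];e=y[y>-108];print('legs',len(a),np.percentile(a,[2,50,98]).round(1),len(e),np.percentile(e,[2,50,98]).round(1))
k=win(320,370,215,255)&(P[...,2]>201)&(P[...,2]<213);q=P[k];print('staple x',np.percentile(q[:,0],[1,3,50,97]).round(1))
k=win(255,295,172,212)&(P[...,2]>201)&(P[...,2]<213)&(P[...,1]<-145)&(P[...,1]>-162);q=P[k];x=q[:,0]
print('keeper legs x',np.percentile(x[x<41],[2,50,98]).round(1),np.percentile(x[x>41],[2,50,98]).round(1),'y min',P[win(255,295,172,212)&(P[...,2]>201)&(P[...,2]<213)][:,1].min())
k=win(240,310,235,350)&(c.max(2)<75)
q=P[k]
for z0 in (330,350,370,386):
    a=q[(q[:,2]>z0)&(q[:,2]<z0+12)]
    if len(a):print('grip',z0,len(a),'x',np.percentile(a[:,0],[2,98]).round(1),'y',np.percentile(a[:,1],[2,98]).round(1))
k=win(265,290,200,235)&(c.max(2)>90)&(P[...,2]>235)&(P[...,2]<318);q=P[k]
for z0 in range(236,316,14):
    a=q[(q[:,2]>z0)&(q[:,2]<z0+14)]
    if len(a)>5:print('shank',z0,len(a),'x',np.percentile(a[:,0],[5,95]).round(1),'y',np.percentile(a[:,1],[5,50]).round(1))
E
```

```text
legs 147 [-121.1 -119.  -115.1] 162 [-101.3  -99.2  -95.3]
staple x [-39.5 -38.7 -25.2  -2.3]
keeper legs x [28.7 31.7 38.3] [44.  51.6 54.5] y min -167.13168561802468
grip 330 349 x [32.3 52.2] y [-161.6 -153.4]
grip 350 582 x [31.5 53.3] y [-162.7 -153.7]
grip 370 934 x [31.  53.7] y [-163.  -153.4]
grip 386 2790 x [30.3 54.4] y [-162.3 -142. ]
shank 236 95 x [30.4 50.8] y [-155. -130.]
shank 250 61 x [38.  45.6] y [-155.4 -154.7]
shank 264 81 x [37.5 46.1] y [-155.4 -154.6]
shank 278 83 x [37.8 45.9] y [-155.3 -154.5]
shank 292 89 x [38.3 45.5] y [-155.3 -154.6]
```

Request:
carry_out(
  plan=[
    [15,[0,10,0],[0,0,0]],
    [15,[0,22,0],[0,0,0]],
    [15,[0,25,0],[0,0,0]],
    [15,[0,22,0],[0,0,0]],
    [15,[0,13,0],[0,0,0]],
    [15,[0,0,0],[0,0,0.8]],
    [15,[0,0,0],[0,0,1]],
    [15,[0,0,0],[0,0,1]],
    [15,[0,0,0],[0,0,1]],
    [15,[0,0,0],[0,0,1]],
    [15,[0,0,0],[0,0,1]],
    [15,[0,0,0],[0,0,1]],
    [15,[0,0,0],[0,0,1]],
    [15,[0,0,0],[0,0,1]],
    [15,[0,0,0],[0,0,1]],
    [15,[0,0,0],[0,0,1]],
    [15,[0,0,0],[0,0,1]],
    [15,[0,0,0],[0,0,1]],
    [15,[0,0,0],[0,0,1]],
    [15,[0,0,0],[0,0,1]],
  ],
)

```text
time_s: 22.83
eef_pos: [631.7, 72.3, 319.3]
ee_rot: [0.0, 0.813, -0.582, -0.001]
force: [0.8, -0.5, -0.7]
grip_width: 0.242
```

Request:
carry_out(
  plan=[
    [15,[0,0,0],[0,0,0.2]],
    [15,[0,0,0],[0,0,0]],
  ],
)

```text
time_s: 23.0
eef_pos: [631.8, 72.3, 319.5]
ee_rot: [0.0, 0.809, -0.588, -0.0]
force: [-0.4, -0.2, -0.5]
grip_width: 0.248
```

```bash
python3 - <<'E'
from h import *
stat();go([-24.8,-108.9,322],RA)
E
```

```text
t 23.0 box [ -49.5 -150.9  319.5] f_box [-0.1  0.4 -0.5] tq [-0.01  0.02 -0.02] grip 0.248 tool axes in box [[-1.0, 0.0, 0.0], [0.0, 1.0, 0.0], [-0.0, 0.0, -1.0]]
t 23.0 box [ -49.5 -150.9  319.5] f_box [-0.1  0.4 -0.5] grip 0.248
 shift [-24.6  42.   -2.5] turn [ 0.01  0.   -0.03]
```

Request:
carry_out(
  plan=[
    [15,[-5,9,0],[0,0,0]],
    [15,[-10,17,0],[0,0,0]],
    [15,[-9.6,16,0],[0,0,0]],
    [15,[0,0,0],[0,0,0]],
    [15,[0,0,8],[0,0,0]],
    [15,[0,0,8],[0,0,0]],
    [15,[0,0,0],[0,0,0]],
  ],
)

```text
time_s: 23.58
eef_pos: [584.3, 82.7, 301.2]
ee_rot: [0.001, 0.809, -0.588, -0.002]
force: [-0.2, -0.1, -0.8]
grip_width: 0.239
```

```bash
python3 - <<'E'
from h import *
go([-24.8,-108.9,300],RA)
s,x,r=cur();d=cap('wrist','w19.png');P=wpts(d,x,r);np.savez('w19.npz',P=P,**d)
cv2.imwrite('pics/w19c.png',cv2.resize(d['color'][180:340,200:360],None,fx=4.5,fy=3.7,interpolation=cv2.INTER_CUBIC))
s=cap('side','s19.png');cv2.imwrite('pics/s19c.png',cv2.resize(s['color'][120:260,210:350],None,fx=5,fy=4.2,interpolation=cv2.INTER_CUBIC))
E
```

```text
t 23.58 box [ -24.8 -109.   301.2] f_box [-0.   0.2 -0.8] grip 0.239
 shift [-0.   0.1  1.2] turn [ 0.04  0.01 -0.04]
```

View pics/w19c.png

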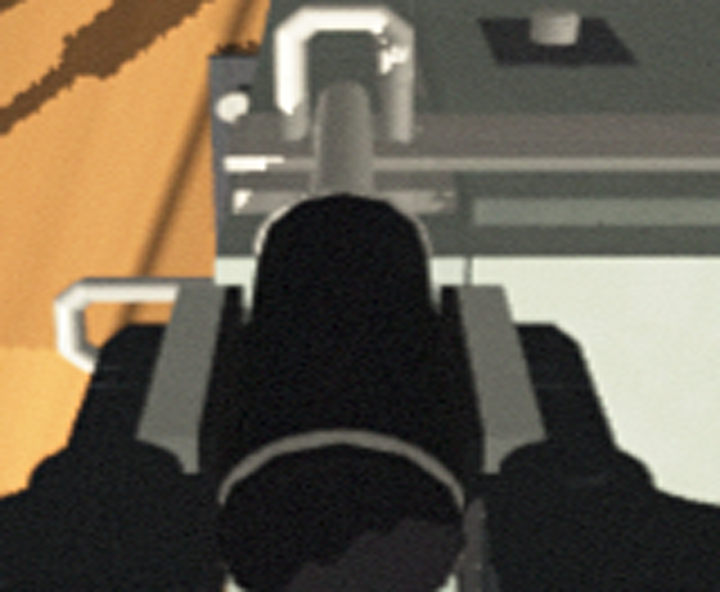

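View pics/s19c.png

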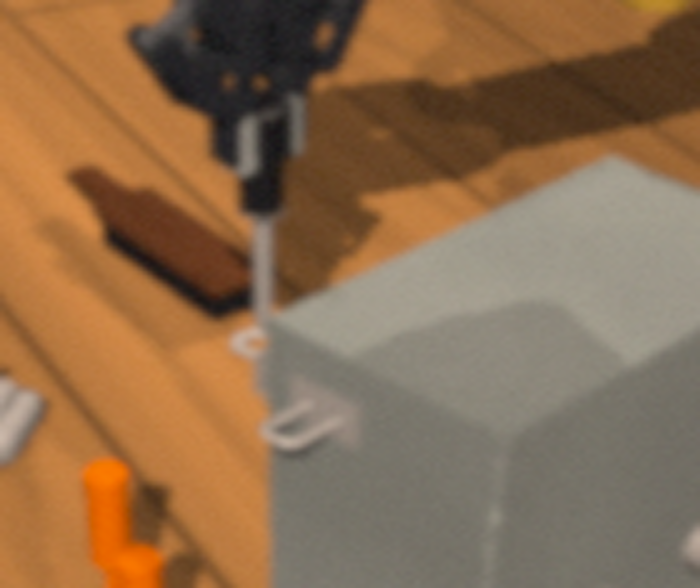

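```bash
python3 - <<'E'
from h import *
z=np.load('w19.npz');P=z['P'];c=z['color']
V,U=np.mgrid[0:420,0:560]
win=lambda a,b,e,f:(U>=a)&(U<=b)&(V>=e)&(V<=f)
k=win(255,300,182,220)&(P[...,2]>201)&(P[...,2]<212)&(P[...,0]<-12)&(P[...,0]>-32);q=P[k];y=q[:,1]
a=y[y<-111];e=y[y>-106];print('legs',len(a),np.percentile(a,[3,97]).round(1),len(e),np.percentile(e,[3,97]).round(1))
k=win(255,300,180,220)&(P[...,2]>201)&(P[...,2]<212);print('staple xmin',np.percentile(P[k][:,0],[1,3]))
k=win(266,288,195,235)&(P[...,2]>214)&(P[...,2]<300);q=P[k]
for z0 in range(216,300,14):
    a=q[(q[:,2]>z0)&(q[:,2]<z0+14)]
    if len(a)>5:print('shank',z0,len(a),'x',np.percentile(a[:,0],[5,50]).round(1),'y',np.percentile(a[:,1],[3,97]).round(1))
E
```

```text
legs 161 [-120.2 -114.9] 158 [-100.5  -95.2]
staple xmin [-39.72762617 -39.32181737]
shank 216 125 x [-27.5  -5.7] y [-116.6  -98.3]
shank 230 65 x [-28.1 -27.5] y [-112.1 -104.4]
shank 244 78 x [-28.  -27.3] y [-112.7 -104. ]
shank 258 94 x [-28.2 -27.3] y [-112.6 -104.4]
shank 272 78 x [-28.3 -27.5] y [-112.5 -104.8]
```

Request:
carry_out(
  plan=[
    [15,[0,0.6,3],[0,0,0]],
    [15,[0,0,4],[0,0,0]],
    [15,[0,0,4],[0,0,0]],
    [15,[0,0,4],[0,0,0]],
    [15,[0,0,5],[0,0,0]],
    [15,[0,0,5],[0,0,0]],
    [15,[0,0,5],[0,0,0]],
    [15,[0,0,0],[0,0,0]],
  ],
)

```text
time_s: 24.35
eef_pos: [583.4, 82.8, 272.7]
ee_rot: [0.001, 0.808, -0.589, -0.001]
force: [0.0, 0.1, -0.5]
grip_width: 0.24
```

```bash
python3 - <<'E'
from h import *
stat()
d=cap('wrist','w20.png');cv2.imwrite('pics/w20c.png',cv2.resize(d['color'][160:340,200:360],None,fx=4.5,fy=3.3))
E
```

```text
t 24.35 box [ -24.4 -108.2  272.7] f_box [ 0.1 -0.1 -0.5] tq [-0.06  0.02 -0.03] grip 0.24 tool axes in box [[-1.0, 0.0, 0.0], [0.0, 1.0, 0.0], [-0.0, 0.0, -1.0]]
```

View pics/w20c.png

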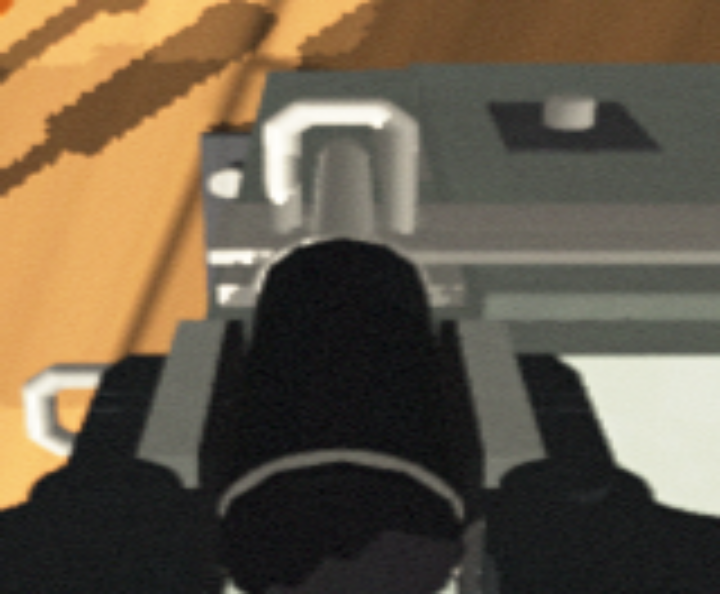

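Request:
carry_out(
  plan=[
    [15,[0,0,6],[0,0,0]],
    [15,[0,0,8],[0,0,0]],
    [15,[0,0,8],[0,0,0]],
    [15,[0,0,8],[0,0,0]],
    [15,[0,0,8],[0,0,0]],
    [15,[0,0,7],[0,0,0]],
    [15,[0,0,5],[0,0,0]],
    [15,[0,0,4],[0,0,0]],
    [15,[0,0,0],[0,0,0]],
  ],
)

```text
time_s: 25.15
eef_pos: [583.5, 82.8, 219.1]
ee_rot: [0.0, 0.808, -0.589, -0.001]
force: [-0.2, -0.2, -1.2]
grip_width: 0.244
```

```bash
python3 - <<'E'
from h import *
stat()
E
```

```text
t 25.15 box [ -24.5 -108.2  219.1] f_box [-0.1  0.3 -1.2] tq [ 0.01  0.03 -0.01] grip 0.244 tool axes in box [[-1.0, 0.0, 0.0], [0.0, 1.0, 0.0], [-0.0, 0.0, -1.0]]
```

Request:
carry_out(
  plan=[
    [15,[0,0,3],[0,0,0]],
    [15,[0,0,2],[0,0,0]],
    [15,[0,0,1],[0,0,0]],
    [15,[0,0,1],[0,0,0]],
    [15,[0,0,0],[0,0,0]],
  ],
)

```text
time_s: 25.57
eef_pos: [583.7, 82.8, 212.9]
ee_rot: [0.0, 0.808, -0.589, -0.0]
force: [-0.1, 0.6, -1.2]
grip_width: 0.243
```

```bash
python3 - <<'E'
from h import *
stat()
E
```

```text
t 25.57 box [ -24.6 -108.5  212.9] f_box [ 0.6 -0.1 -1.2] tq [ 0.02 -0.01 -0.  ] grip 0.243 tool axes in box [[-1.0, 0.0, 0.0], [0.0, 1.0, 0.0], [-0.0, 0.0, -1.0]]
```

Request:
carry_out(
  plan=[
    [15,[0,0,1],[0,0,0]],
    [15,[0,0,1],[0,0,0]],
    [15,[0,0,0.5],[0,0,0]],
    [15,[0,0,0.5],[0,0,0]],
    [15,[0,0,0],[0,0,0]],
  ],
)

```text
time_s: 25.98
eef_pos: [583.7, 82.8, 209.9]
ee_rot: [-0.0, 0.808, -0.589, -0.0]
force: [0.4, 0.1, -0.7]
grip_width: 0.245
```

```bash
python3 - <<'E'
from h import *
stat()
E
```

```text
t 25.98 box [ -24.6 -108.5  209.9] f_box [ 0.  -0.4 -0.7] tq [-0.01  0.03 -0.02] grip 0.245 tool axes in box [[-1.0, 0.0, 0.0], [0.0, 1.0, 0.0], [-0.0, 0.0, -1.0]]
```

Request:
carry_out(
  plan=[
    [15,[0,0,0.5],[0,0,0]],
    [15,[0,0,0.5],[0,0,0]],
    [15,[0,0,0.5],[0,0,0]],
    [15,[0,0,0],[0,0,0]],
  ],
)

```text
time_s: 26.32
eef_pos: [583.8, 82.8, 209.0]
ee_rot: [-0.0, 0.808, -0.589, 0.0]
force: [-1.0, 0.7, 3.4]
grip_width: 0.244
```

```bash
python3 - <<'E'
from h import *
stat()
E
```

```text
t 26.32 box [ -24.6 -108.6  209. ] f_box [1.  0.8 3.4] tq [-0.06  0.23 -0.04] grip 0.244 tool axes in box [[-1.0, 0.0, -0.0], [0.0, 1.0, -0.0], [0.0, -0.0, -1.0]]
```

Contact at shoulder height (TCP 209, +3.4 N). Releasing.

Request:
carry_out(
  plan=[
    [24,[0,0,0],[0,0,0]],
    [30,[0,0,0],[0,0,0]],
    [40,[0,0,0],[0,0,0]],
    [45,[0,0,0],[0,0,0]],
    [50,[0,0,0],[0,0,0]],
    [50,[0,0,-5],[0,0,0]],
    [50,[0,0,-15],[0,0,0]],
    [50,[0,0,-30],[0,0,0]],
    [50,[0,0,-30],[0,0,0]],
    [50,[20,0,-20],[0,0,0]],
    [50,[30,0,0],[0,0,0]],
    [50,[30,0,0],[0,0,0]],
    [50,[20,0,0],[0,0,0]],
    [50,[0,0,0],[0,0,0]],
    [50,[0,0,0],[0,0,0]],
  ],
)

```text
time_s: 27.57
eef_pos: [614.5, -13.0, 308.4]
ee_rot: [-0.0, 0.808, -0.589, -0.0]
force: [-0.1, 0.8, -0.3]
grip_width: 0.584
```

```bash
python3 - <<'E'
from h import *
stat()
s,x,r=cur();d=cap('wrist','w21.png');P=wpts(d,x,r);np.savez('w21.npz',P=P,**d)
s=cap('side','s21.png');cv2.imwrite('pics/s21c.png',cv2.resize(s['color'][140:290,220:380],None,fx=5,fy=4,interpolation=cv2.INTER_CUBIC))
t=cap('top','t21.png')
E
```

```text
t 27.57 box [-125.2 -107.9  308.4] f_box [ 0.8 -0.1 -0.3] tq [ 0.01 -0.    0.03] grip 0.584 tool axes in box [[-1.0, 0.01, 0.0], [0.01, 1.0, 0.0], [-0.0, 0.0, -1.0]]
```

View pics/w21.png

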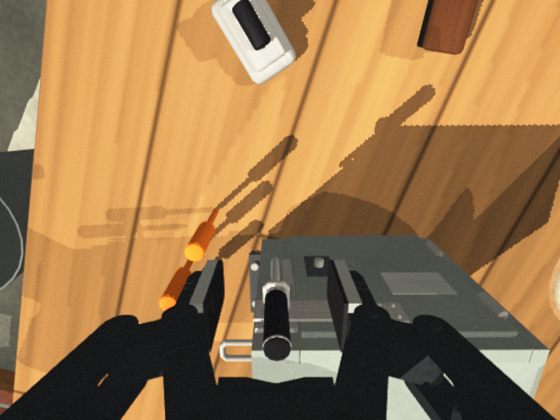

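View pics/s21c.png

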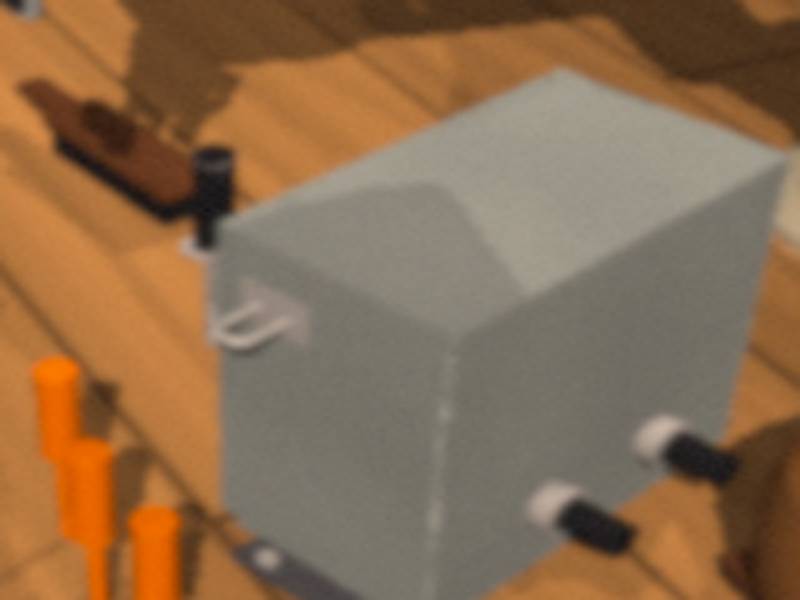

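View pics/t21.png

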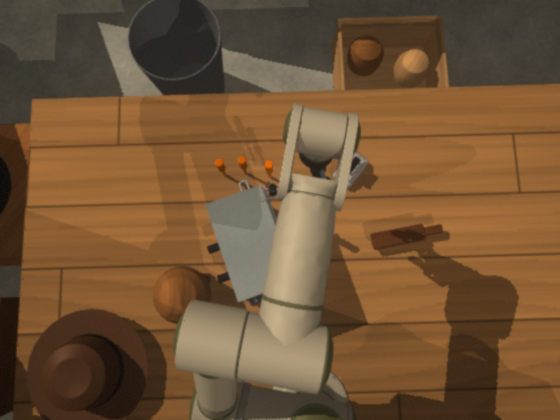

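Pin stands in the staple (wrist (277,320), side crop (212,200)), keeper empty, bystanders unmoved. Numeric check before handing in.

```bash
python3 - <<'E'
from h import *
z=np.load('w21.npz');P=z['P'];c=z['color']
V,U=np.mgrid[0:420,0:560];win=lambda a,b,e,f:(U>=a)&(U<=b)&(V>=e)&(V<=f)
k=win(255,300,280,365)&(c.max(2)<75);q=P[k]
t=q[(q[:,2]>270)&(q[:,2]<290)];print('top z',np.median(t[t[:,2]>274][:,2]),t[t[:,2]>275].mean(0).round(1))
for z0 in(212,225,240,255):
    a=q[(q[:,2]>z0)&(q[:,2]<z0+12)];print(z0,len(a),'x',np.percentile(a[:,0],[3]).round(1),'y',np.percentile(a[:,1],[3,97]).round(1))
for nm,zl,zh,ys in(('low',90,185,range(-126,100,20)),('strap',194,217,range(-126,0,14))):
  for y0 in ys:
    k=(P[...,2]>zl)&(P[...,2]<zh)&(abs(P[...,0])<20)&(P[...,1]>y0)&(P[...,1]<y0+12)
    if k.sum()>20:print(nm,y0,k.sum(),np.percentile(P[k][:,0],[20,50,80]).round(1))
E
```

```text
top z 277.36564266848336 [ -24.8 -107.7  277.3]
212 169 x [-34.5] y [-118.2  -98.5]
225 201 x [-34.3] y [-120.3  -97.3]
240 228 x [-34.4] y [-118.2  -97.6]
255 263 x [-34.4] y [-117.9  -97.5]
low -126 233 [1.9 2.2 2.6]
low -106 144 [2.3 2.9 3.4]
low -86 465 [-3.6 -3.2 -2.7]
low -66 437 [-4.6 -3.7 -3.1]
low -46 52 [-4.4 -4.2 -3.9]
low -26 44 [-3.3 -3.1 -2.7]
low -6 382 [-3.2 -2.9 -2.5]
low 14 445 [-3.7 -3.  -2.5]
low 34 432 [-3.8 -3.2 -2.6]
low 54 437 [-3.7 -3.1 -2.4]
low 74 421 [-3.5 -2.9 -2.4]
low 94 435 [-2.6 -2.3 -2. ]
strap -126 89 [-8.7 -8.2 -7.7]
strap -98 153 [-8.5 -7.9 -7.5]
strap -84 175 [-8.2 -7.8 -7.5]
strap -70 173 [-8.3 -7.9 -7.5]
```

Everything agrees: grip top at 277.4 mm (278 expected), pin upright, strap parallel to the front, door flush. Handing in.

```bash
python3 - <<'E'
from h import *
print(ctrl.finish_job()); stat()
E
```

```text
the job is handed in; nothing more can be done
None
the job is handed in; nothing more can be done
```

The box is closed up: the door is shut and held, the hasp lies flat over the staple, and the black pin sits in the staple. I handed the job in after about 28 s; no verdict was reported.

- **Door:** I pushed it home slowly, with force rising to 22 N at the stop. With the fingers backed off it stayed about 5 mm proud of the jamb along its whole width. I could not see the bolt itself, so the latch is judged from the door not springing back.
- **Hasp:** The first sweep passed over the strap without touching it, because the fingertips end about 34 mm short of the stated TCP. I repeated it 36 mm lower and pressed the strap onto its stop with about 11 N. In the last check it lay parallel to the front.
- **Pin:** It went from the keeper into the staple without resistance until the shoulder touched, at about 3 N. Its top measured 277.4 mm against 278 mm expected, and it stands upright within the allowed range.
- **Surroundings:** The orange look-alikes were never reached for. The hat block, brush and iron show where they were in the last pictures. The gripper was clear of everything when I handed in.

One disagreement: the wrist camera and the contacts put the box about 2.3 mm further along its own x than the top camera did. I used the wrist camera's figure for placing the pin.

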